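# Load the drying tray and push it up the ramp under the lamp dryer

## Robot

A 6-joint arm with a two-finger parallel gripper is mounted at the origin on the work surface. World frame = base frame: x ahead of the robot, y to its left, z up, the work surface at z = 0. Lengths are in m, angles in rad, forces in N, time in s.
With the tool pointing down it reaches from about 0.325 to 0.925 m from the base axis. Payload 3.1 kg.
Tool frame: the origin (TCP) lies midway between the tips of the shut fingers; the grasp point (between the pads) lies 19 mm behind it; y points along the fingers, x is the direction in which the jaws open and shut, and the axes are right-handed (so a half turn about y gives the same grasp; the last joint's range is limited). The gripper opens to 85 mm and grips with 20 to 120 N. Pads are 22 mm wide; open, the fingers measure 114 mm over their backs; the gripper's body (76 mm by 85 mm) begins 54 mm behind the grasp point. The pads swing forward as they close: fully open they stand 13 mm farther back than shut.
Start: joints at [1.108, 0.217, 1.613, -0, 1.311, -0.112], TCP at [0.215, 0.587, 0.231] pointing down, gripper open.
Joint ranges: [-2.75, 2.75], [-0.78, 2.1], [0.31, 2.55], [-1.13, 4.27], [0.13, 2.63], [-2.58, 2.58]. Speed limits (rad/s): [2.79, 2.79, 3.14, 3.14, 3.14, 3.14].

## Interface

Orientations are given as a unit quaternion [x, y, z, w].
In Python, from cell import ctrl, optics, spotter gives the robot as it stands.
- The arm moves only by the tool step_arm, never from a script. Its argument "increments" is a list of rows, each an object of numbers: "dx", "dy", "dz": the shift along the tool's x, y, z in m; "wx", "wy", "wz": the turn, a rotation vector about the tool's x, y, z in rad. In form: [{"dx": .., "dy": .., "dz": .., "wx": .., "wy": .., "wz": ..}, ...]. A call has 1 to 5 rows; each row shifts and turns the commanded pose from where the row before left it, along the tool's axes as they then stand; what a row does not reach is not made up. A row lasts 1/8 s, in which the tool goes at most 62.5 mm and 10.7 degrees, less where a joint would pass 70% of its speed; a pose out of reach is approached as far as the arm can. A call is refused whole if a number of a shift passes 0.0625 or a number of a turn 0.188, either way. A call with a gripper value outside its range is refused whole. "gripper" is the closure, from -1 (fully open) to 1 (shut), set as the call begins (left out, the last holds). The fingers move at their own pace and stop on an object; "grip_force" is the grip in N (left out, the last holds). Time passes only in rows, so rows that do not move let the fingers close. It gives the time, the measured TCP pose, the force and the opening at its end, in the units of the state.
- ctrl.read_state(): the state, without advancing time (a new reading comes with each control period).
- optics.snapshot(name): name is "scene" or "top" or "wrist"; returns a dict with "pixels" (400x640x3 uint8, blue, green, red), "mtx" (3x3 intrinsics, pixels), "position" and "attitude" of the camera in the world. Camera axes: x right, y down, z forward; pixel columns grow to the right and rows downward; lengths in m; the calibration is good to about 2 mm. A picture is of the moment at which its call begins. There is no depth.
- ctrl.finish_job(): hands the job in, once; it reports no verdict.
Trained networks look in the newest picture that a camera, given by its name, has taken for a name from the list of things; names that differ only in an ending like _2 or _b are one class to them, and where a whole thing is asked for, a point or a joint stands for the part that bears it (a point fixed in the world has none). Each returns a list of dicts, best first, with "confidence" (0 to 1); they miss things now and then, are a little off and sometimes report something else, mostly with a low value. They report only what shows in the picture. A call takes as long as a camera call. They do not tell look-alikes from the thing itself.
- spotter.regions_of(camera, thing): "region" (400x640 bool, what is visible of it) and "rect" ([left, top, width, height] in pixels, round what is visible of it).
The state is a dict: "clock": time; "q": joint angles; "joint_velocities": joint speeds; "joint_torque": joint torques, N m; "position": TCP position; "tool_rot": TCP orientation; "contact_force": force on the tool from outside, world axes, zero at the start; "wrist_torque": the same for the moment, N m; "grip_width": finger opening in m.
Only numpy, scipy, OpenCV 4.12 (cv2) and the standard library are available. Lean on these libraries where they do the work, as an engineer would, in place of code of your own. Each camera call takes 0.05 s, during which the arm holds its last target.

## Task

Stand the chipped green glass weighing bottle upright in the empty compartment of the drying tray, lowering it right down to the tray's floor before you let go. Then push the loaded tray, without lifting it, up the ramp between the flared guides and under the lamp hood until its back edge drops behind the lip and it lies flat on the dryer's deck, with the bottle, both core rings and the tin still standing in their compartments. Keep off the lamp hood, do not tip the bottle over, and leave everything else on the bench where it is.

Things in the scene. Friction and masses are not known exactly. Their poses are not given: they have to be found in the camera images.
- dryer: Grey steel bench dryer, fixed: ramp, lip, deck, guides. Origin on the bench on its centre line, below the lip's inner (deck-side) face; x = level loading direction, up the ramp and under the hood; z up. Level deck 18 mm above the bench from x = 0 to a back stop at x = 140 mm (46 mm high). Two hood posts stand at x = 110, y = +-90 mm.
- ramp_foot (a point): Middle of the ramp's foot on the bench, 123 mm before the dryer's origin; same axes. The ramp, 216 mm wide, rises from here at 12 degrees to the lip's top, 24 mm above the bench.
- lip (a point): Middle of the lip's top inner edge, 24 mm straight above the dryer's origin; same axes. The lip's flat top is 10 mm deep (x = -10 to 0 mm); behind it the deck lies 6 mm lower.
- mouth (a point): Point on the bench midway between the mouths of the two guides, 147 mm before the dryer's origin; same axes. The guides are upright steel sheet, 3 mm thick, top edge 50 mm above the bench: 210 mm apart at the mouth, closing evenly to 136 mm apart at dryer x = -8 mm, then parallel along the deck.
- hood: White lamp hood fixed over the deck; not to be touched. Same origin and axes as the dryer. It covers x = -28 to 158 mm, y = +-106 mm; lower edge 150 mm, top 194 mm above the bench. It overhangs the lip, so an upright gripper cannot push the tray home: the tool must lean back from the hood by about 35 to 45 degrees.
- tray: Galvanised drying tray, 130 x 130 mm, 40 mm high, walls and floor 3 mm, two crossed dividers about 35 mm high making four compartments 60 mm square. 0.35 kg empty (may vary by a quarter), 0.7 kg loaded, friction about 0.6. Stands on the bench before the ramp, roughly facing it. Origin at the centre of its underside, x roughly along the dryer's x, z up.
- tray_back (a point): Middle of the outer face of the tray's back wall (the one to push), at half height: x = -65, z = 20 mm in the tray. On the ramp the tray tips nose down when its middle passes the lip: its back edge then rises about 20 mm, to 6 mm above the lip, so push high on the wall before that. Past the lip its back edge drops to the deck.
- tray_cell (a point): Centre of the floor of the tray's empty compartment (x = -32, y = 32, z = 3 mm in the tray), same axes as the tray.
- bottle: Green clear-glass weighing bottle without stopper, a straight open cylinder 42 mm across and 85 mm high, about 70 g, with a pale chip at its rim. Stands upright on the bench, free. Origin at the centre of its underside, z up along its axis.
- ring_a: Rusted steel core ring, 55 mm across, 36 mm high, open both ends, 100 g, standing in one of the tray's other three compartments. Origin at the centre of its lower rim, z up.
- ring_b: Second rusted core ring, the same as ring_a.
- tin_a: Lidded aluminium moisture tin, 52 mm across, 30 mm high, 50 g, standing in one of the tray's other compartments. Origin at the centre of its underside.
- jar: Amber jar with a black lid, 54 mm across, 88 mm high, on the bench in the row with the bottle; to be left alone. Origin at the centre of its underside.
- tin_b: Larger aluminium tin, 58 mm across, 46 mm high, on the bench in the row with the bottle; to be left alone. Origin at the centre of its underside.
- dowel: Wooden tamping dowel with a turned oak knob, 198 mm long, 40 mm across its foot and knob, lying on the bench along its own x; to be left alone. Origin on the bench below its middle.
- brush: Flat brush with a wooden handle, 190 mm long, 42 mm wide, 20 mm high, lying on the bench along its own x; to be left alone.
- bin_edge (a point): Middle of the front rim of the tilting grey steel bin (250 mm wide, about 130 mm high, hung on side pivots in a fixed stand at the back left); it tilts if pushed and is to be left alone.
Things that resemble listed ones, but are neither listed nor needed, are in the scene too. There is more than one size of the bottle; the one meant has the size given above. Several things look just like the tray: the one meant starts nearest to the robot's base.

How it is judged:
By the outcome, as a careful person would: the job done as asked, in the order asked, and still so for the second after the job is handed in, with the robot touching nothing.
It also fails if it takes over 61 s, if anything falls off the work surface, if the arm or the gripper's body presses on something with over 40 N, if the wrist force passes 120 N, or if a joint passes its speed limit or range.

## Working session

There is one attempt and no reset: what is moved stays moved. The work goes in short steps, Python scripts to look and compute and a tool call to move; the robot and the scene stay as the last step left them, time stands still between calls to the robot, and variables do not carry over. Pictures are saved under pics/ and viewed, and the job is handed in when it is done.

Besides the shell and the picture viewer there is one more tool, called after "Call:" as name(argument=value, ...) on one line, values as JSON. step_arm: Moves the arm, as the interface text tells. Its arguments: {"type":"object","properties":{"increments":{"type":"array"},"gripper":{"type":"number"},"grip_force":{"type":"number"}},"required":["increments"]}

```bash
mkdir -p pics; ls; python3 - <<'E'
from cell import ctrl, optics, spotter
import cv2,numpy as np
s=ctrl.read_state();print({k:np.round(v,3) for k,v in s.items()})
for n in ["scene","top","wrist"]:
    d=optics.snapshot(n);cv2.imwrite(f"pics/{n}0.png",d["pixels"])
    print(n,np.round(d["mtx"],2).tolist(),np.round(d["position"],4),np.round(d["attitude"],4).tolist())
E
```

```text
pics
{'clock': np.float64(0.0), 'q': array([ 1.108,  0.218,  1.615, -0.   ,  1.311, -0.112]), 'joint_velocities': array([-0.002,  0.002, -0.   ,  0.001, -0.001, -0.   ]), 'joint_torque': array([-1.0000e-03, -3.9684e+01, -3.0386e+01, -0.0000e+00,  1.0000e-02,
       -0.0000e+00]), 'position': array([0.214, 0.586, 0.23 ]), 'tool_rot': array([ 0.58 ,  0.404, -0.406, -0.579]), 'contact_force': array([0.369, 0.146, 0.699]), 'wrist_torque': array([0.005, 0.058, 0.016]), 'grip_width': np.float64(0.086)}
scene [[488.65, 0.0, 322.93], [0.0, 488.65, 202.28], [0.0, 0.0, 1.0]] [ 1.2934 -0.4711  1.2539] [0.8482, 0.4055, -0.1537, -0.3042]
top [[375.81, 0.0, 315.01], [0.0, 375.81, 197.1], [0.0, 0.0, 1.0]] [0.4079 0.0878 1.1396] [-0.6985, 0.7127, -0.0415, 0.0486]
wrist [[353.27, 0.0, 320.79], [0.0, 353.27, 204.88], [0.0, 0.0, 1.0]] [0.1526 0.6101 0.3731] [0.8123, 0.5677, 0.0752, 0.1101]
```

View pics/scene0.png

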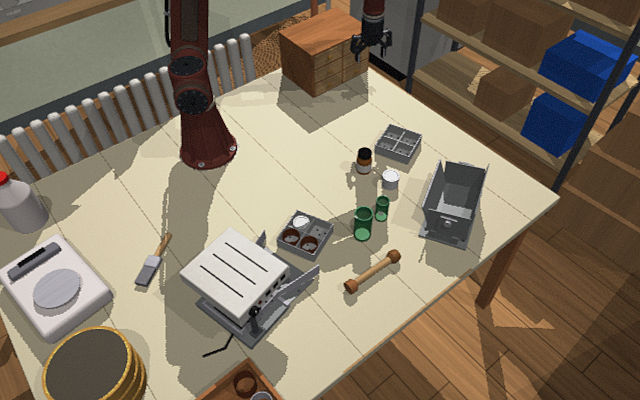

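View pics/top0.png

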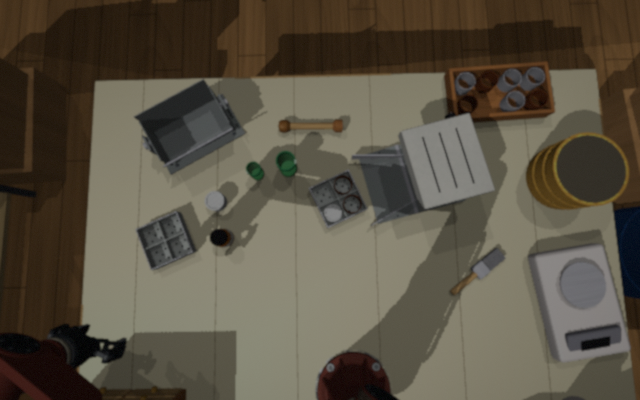

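View pics/wrist0.png

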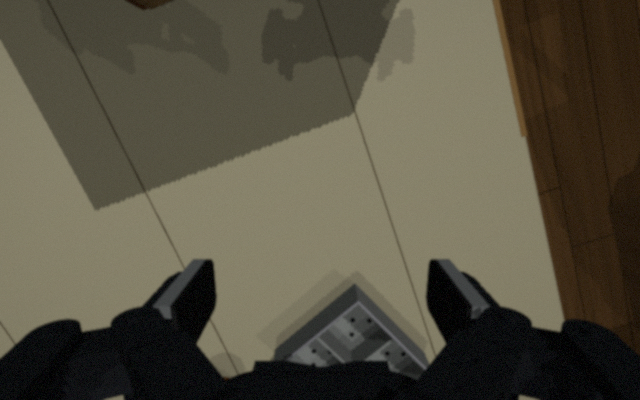

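```bash
cat > h.py <<'E'
import numpy as np,cv2
from scipy.spatial.transform import Rotation as R
def ray(d,u,v):
    r=R.from_quat(d["attitude"]).as_matrix()@np.linalg.inv(d["mtx"])@np.array([u,v,1.]);return np.array(d["position"]),r
def atz(d,u,v,z):
    p,r=ray(d,u,v);return p+r*(z-p[2])/r[2]
def proj(d,P):
    P=np.atleast_2d(P);c=(P-d["position"])@R.from_quat(d["attitude"]).as_matrix();q=c@np.array(d["mtx"]).T;return q[:,:2]/q[:,2:]
E
python3 - <<'E'
from cell import ctrl, optics, spotter
from h import *
import pickle
D={n:optics.snapshot(n) for n in ["scene","top"]}
pickle.dump(D,open("d0.pkl","wb"))
for t in ["bottle","tray","dryer","hood","ring_a","tin_a","jar","tin_b","dowel"]:
  for c in D:
    for r in spotter.regions_of(c,t):
        l,tp,w,h=r["rect"];print(t,c,round(r["confidence"],2),r["rect"],r["region"].sum(),np.round(atz(D[c],l+w/2,tp+h/2,0.03),3))
def crop(d,x,y,w,h,s,fn): cv2.imwrite(fn,cv2.resize(d["pixels"][y:y+h,x:x+w],None,fx=s,fy=s,interpolation=cv2.INTER_CUBIC))
crop(D["scene"],335,120,130,130,5,"pics/bs.png")
crop(D["top"],230,130,280,100,2.8,"pics/bt.png") if 0 else crop(D["top"],230,100,270,130,2.9,"pics/bt.png")
crop(D["scene"],180,190,160,130,5,"pics/ts.png")
E
```

```text
bottle scene 0.71 [352.3, 205.2, 20.9, 36.0] 587 [0.631 0.196 0.03 ]
bottle scene 0.61 [374.7, 193.9, 14.8, 26.9] 327 [0.622 0.288 0.03 ]
bottle scene 0.32 [278.6, 209.8, 53.0, 51.9] 1341 [0.555 0.026 0.03 ]
bottle top 0.64 [275.8, 153.4, 24.8, 24.0] 456 [0.648 0.176 0.03 ]
bottle top 0.56 [247.8, 163.2, 14.2, 18.8] 256 [0.628 0.277 0.03 ]
bottle top 0.44 [210.5, 228.0, 27.6, 19.3] 369 [0.435 0.367 0.03 ]
tray scene 0.97 [375.3, 123.8, 46.2, 38.4] 1242 [0.439 0.539 0.03 ]
tray scene 0.66 [274.4, 212.0, 57.5, 50.8] 1532 [0.556 0.018 0.03 ]
tray scene 0.51 [178.4, 227.0, 140.5, 127.5] 9131 [ 0.607 -0.215  0.03 ]
tray top 0.7 [310.2, 172.0, 58.2, 55.7] 1481 [0.541 0.025 0.03 ]
tray top 0.55 [137.2, 209.1, 60.8, 59.4] 2258 [0.435 0.534 0.03 ]
dryer scene 0.56 [176.0, 227.3, 143.8, 130.3] 9087 [ 0.61  -0.219  0.03 ]
dryer top 0.59 [310.6, 170.3, 57.7, 56.5] 1726 [0.544 0.025 0.03 ]
dryer top 0.57 [352.4, 111.4, 144.2, 113.6] 9499 [ 0.631 -0.232  0.03 ]
hood scene 0.57 [179.6, 229.4, 109.9, 96.2] 5861 [ 0.544 -0.223  0.03 ]
hood scene 0.48 [178.4, 225.2, 141.1, 131.2] 9070 [ 0.607 -0.214  
[... 590 characters left out ...]
 17.7] 217 [0.501 0.046 0.03 ]
tin_a top 0.37 [345.2, 193.0, 18.5, 18.8] 103 [ 0.532 -0.019  0.03 ]
jar scene 0.88 [352.5, 143.1, 22.3, 31.7] 375 [0.42  0.388 0.03 ]
jar top 0.91 [211.2, 228.2, 24.5, 19.9] 374 [0.434 0.369 0.03 ]
tin_b scene 0.85 [379.5, 165.5, 19.1, 25.0] 268 [0.543 0.394 0.03 ]
tin_b scene 0.72 [296.2, 217.9, 14.9, 13.0] 189 [0.517 0.049 0.03 ]
tin_b top 0.82 [206.4, 191.2, 21.0, 24.2] 355 [0.538 0.39  0.03 ]
tin_b top 0.66 [323.8, 204.5, 17.8, 17.7] 217 [0.501 0.046 0.03 ]
tin_b top 0.37 [345.2, 193.0, 18.5, 18.8] 103 [ 0.532 -0.019  0.03 ]
dowel scene 0.91 [346.7, 248.0, 53.2, 45.5] 559 [0.781 0.104 0.03 ]
dowel top 0.98 [276.0, 121.0, 66.6, 13.1] 595 [0.764 0.111 0.03 ]
```

View pics/bs.png

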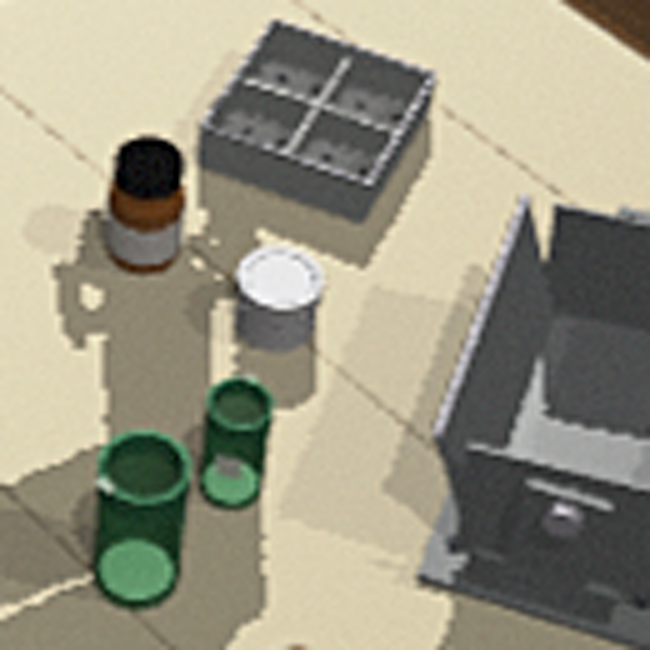

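View pics/bt.png

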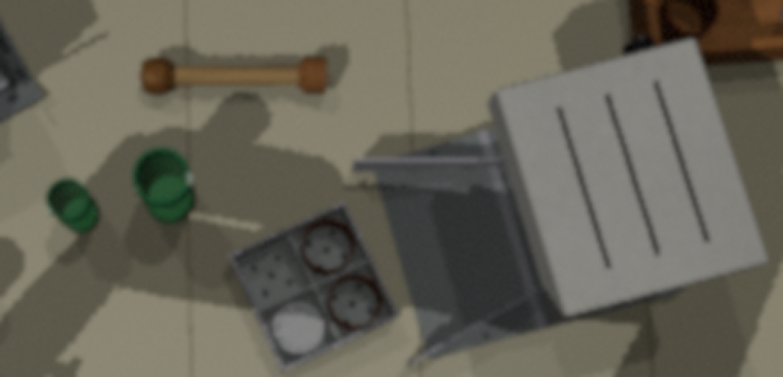

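View pics/ts.png

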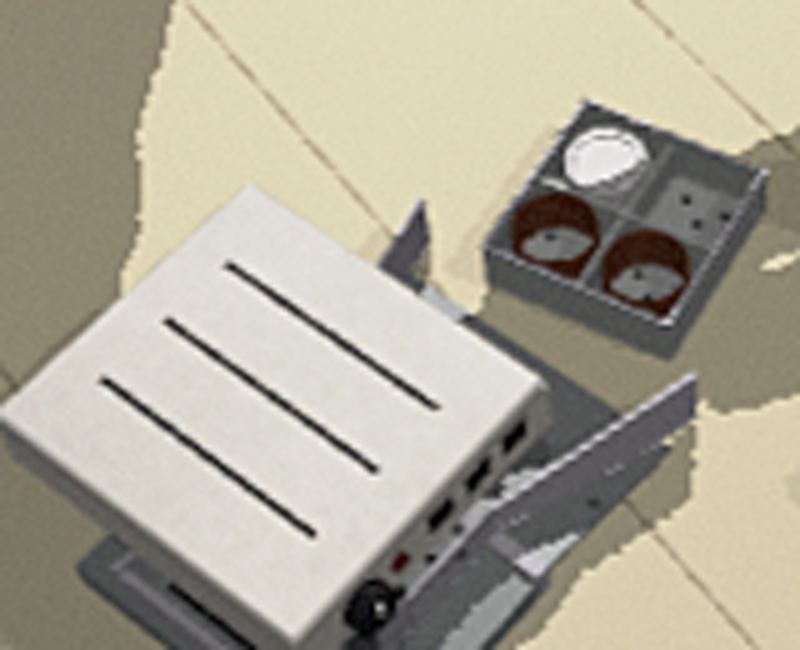

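```bash
cat > fit.py <<'E'
from h import *
import pickle
from scipy.optimize import least_squares
D=pickle.load(open("d0.pkl","rb"))
def px(U,s,o): return (np.array(U,float)+.5)/s-.5+np.array(o)
def fit(local,obs,x0):
    # local Nx3, obs list of (cam,Nx2)
    def T(p): c,s=np.cos(p[2]),np.sin(p[2]);return np.c_[local[:,0]*c-local[:,1]*s+p[0],local[:,0]*s+local[:,1]*c+p[1],local[:,2]]
    f=lambda p:np.concatenate([(proj(D[c],T(p))-o).ravel() for c,o in obs])
    r=least_squares(f,x0);return r.x,r.fun.reshape(-1,2)
E
python3 - <<'E'
from fit import *
to=(230,100);so=(180,190)
# hood: corners (-28,+106),(-28,-106),(158,-106),(158,106); 
L=np.array([[-.028,.106,.194],[.158,.106,.194],[.158,-.106,.194],[-.028,-.106,.194]])
t=px([[492,96],[694,38],[768,258],[570,318]],2.9,to)
s=px([[548,383],[295,643],[0,410],[250,185]],5,so)
for o in ([("top",t)],[("scene",s)],[("top",t),("scene",s)]):
    p,r=fit(L,o,[.6,-.2,-1.3]);print("hood",np.round(p,4),np.round(np.abs(r).max(),2))
L=np.array([[-.065,.065,.04],[.065,.065,.04],[.065,-.065,.04],[-.065,-.065,.04]])
t=px([[230,258],[343,206],[397,315],[283,370]],2.9,to)
s=px([[768,175],[668,325],[487,247],[587,100]],5,so)
for o in ([("top",t)],[("scene",s)],[("top",t),("scene",s)]):
    p,r=fit(L,o,[.55,.02,-1.3]);print("tray",np.round(p,4),np.round(np.abs(r).max(),2))
# bottles: rim circle & base overlay
out=D["scene"]["pixels"].copy();out2=D["top"]["pixels"].copy()
# region-based fit
from cell import spotter
E
python3 - <<'E'
from fit import *
from cell import spotter
a=np.linspace(0,2*np.pi,40)
def cyl(x,y,dia,h): 
    c=np.c_[x+dia/2*np.cos(a),y+dia/2*np.sin(a)];return np.r_[np.c_[c,0*a],np.c_[c,0*a+h]]
def mask(d,p):
    m=np.zeros((400*4,640*4),np.uint8);q=((proj(d,cyl(*p))+.5)*4).astype(np.int32);cv2.fillConvexPoly(m,cv2.convexHull(q),1);return m
import cv2
def green(d,box):
    im=cv2.resize(d["pixels"],None,fx=4,fy=4,interpolation=cv2.INTER_LINEAR).astype(int)
    m=((im[...,1]>im[...,2]+12)&(im[...,1]>im[...,0]+3)).astype(np.uint8)
    k=np.zeros_like(m);x,y,w,h=[4*v for v in box];k[y:y+h,x:x+w]=m[y:y+h,x:x+w]
    n,l,st,_=cv2.connectedComponentsWithStats(k);b=1+st[1:,4].argmax();hull=cv2.convexHull(np.argwhere(l==b)[:,::-1].astype(np.int32))
    z=np.zeros_like(m);cv2.fillConvexPoly(z,hull,1);return z
from scipy.optimize import minimize
for nm,bs,bt,x0 in [("big",(348,200,29,46),(272,148,32,34),(.64,.18)),("small",(372,190,20,35),(243,156,25,30),(.625,.28))]:
    G={"scene":green(D["scene"],bs),"top":green(D["top"],bt)}
    f=lambda p:sum(1-(mask(D[c],p)&G[c]).sum()/(mask(D[c],p)|G[c]).sum() for c in G)
    r=minimize(f,[*x0,.045,.085],method="Nelder-Mead",options=dict(initial_simplex=[[*x0,.045,.085],[x0[0]+.02,x0[1],.045,.085],[x0[0],x0[1]+.02,.045,.085],[*x0,.06,.085],[*x0,.045,.11]],maxiter=300,xatol=2e-4,fatol=1e-3))
    print(nm,np.round(r.x,4),round(r.fun,3),[int(G[c].sum()/16) for c in G])
    for dd in [(.042,.085),(.055,.11),(.033,.066)]:
        r=minimize(lambda p:f([*p,*dd]),x0,method="Nelder-Mead",options=dict(initial_simplex=[x0,(x0[0]+.02,x0[1]),(x0[0],x0[1]+.02)],xatol=2e-4,fatol=1e-3));print(dd,np.round(r.x,4),round(r.fun,3))
E
```

```text
hood [ 0.6001 -0.1811 -1.3056] 1.22
hood [ 0.6071 -0.18   -1.3348] 1.16
hood [ 0.6032 -0.1805 -1.3194] 2.44
tray [ 0.5433  0.0307 -1.1491] 1.04
tray [ 0.5477  0.0322 -1.1573] 0.86
tray [ 0.5451  0.0316 -1.1524] 1.62
big [0.6466 0.1797 0.053  0.1151] 0.095 [602, 428]
(0.042, 0.085) [0.6503 0.1809] 0.817
(0.055, 0.11) [0.6473 0.1794] 0.131
(0.033, 0.066) [0.648  0.1864] 1.279
small [0.6314 0.2745 0.0383 0.0874] 0.119 [326, 230]
(0.042, 0.085) [0.631  0.2751] 0.189
(0.055, 0.11) [0.6276 0.2748] 0.939
(0.033, 0.066) [0.6328 0.2758] 0.658
```

```bash
cat >> h.py <<'E'
def plan(s,pos=None,Rt=None,n=None):
    """increments from measured pose to target pos / rot matrix (cols tool axes); straight, equal rows"""
    p=np.array(s["position"]);R0=R.from_quat(s["tool_rot"]);R1=R0 if Rt is None else R.from_matrix(Rt)
    pos=p if pos is None else np.array(pos)
    rv=(R0.inv()*R1).as_rotvec()
    k=n or int(max(1,np.ceil(np.linalg.norm(pos-p)/.06),np.ceil(np.linalg.norm(rv)/.18)))
    cur=R0;d=(pos-p)/k
    for i in range(k):
        print("dxyz",np.round(cur.inv().apply(d),4),"w",np.round(rv/k,4));cur=cur*R.from_rotvec(rv/k)
    return k
def rotm(x,y):
    x=np.array(x,float);y=np.array(y,float);y/=np.linalg.norm(y);x-=y*(x@y);x/=np.linalg.norm(x);return np.c_[x,y,np.cross(x,y)]
E
python3 - <<'E'
from cell import ctrl,optics
from h import *
s=ctrl.read_state();M=R.from_quat(s["tool_rot"]).as_matrix();print(np.round(M,3))
d=pos=np.array([.1526,.6101,.3731]);print("cam in tool",M.T@(pos-np.array(s["position"])))
plan(s,[.631,.2745,.23],rotm([1,0,0],[0,0,-1]))
plan(s,[.631,.2745,.23],rotm([-1,0,0],[0,0,-1]))
E
```

```text
[[ 0.344  0.    -0.939]
 [ 0.939  0.     0.344]
 [ 0.    -1.    -0.   ]]
cam in tool [ 0.00036862 -0.14179908  0.06634061]
dxyz [-0.0167  0.0001 -0.0554] w [0.     0.1356 0.    ]
dxyz [-0.0091  0.0001 -0.0571] w [0.     0.1356 0.    ]
dxyz [-0.0013  0.0001 -0.0578] w [0.     0.1356 0.    ]
dxyz [ 0.0065  0.0001 -0.0575] w [0.     0.1356 0.    ]
dxyz [ 0.0143  0.0001 -0.056 ] w [0.     0.1356 0.    ]
dxyz [ 0.0217  0.0001 -0.0536] w [0.     0.1356 0.    ]
dxyz [ 0.0287  0.0001 -0.0502] w [0.     0.1356 0.    ]
dxyz [ 0.0353  0.0001 -0.0458] w [0.     0.1356 0.    ]
dxyz [ 0.0411  0.0001 -0.0406] w [0.     0.1356 0.    ]
dxyz [-0.0137  0.0001 -0.0453] w [ 0.     -0.1747 -0.    ]
dxyz [-0.0213  0.0001 -0.0422] w [ 0.     -0.1747 -0.    ]
dxyz [-0.0284  0.0001 -0.0379] w [ 0.     -0.1747 -0.    ]
dxyz [-0.0345  0.0001 -0.0324] w [ 0.     -0.1747 -0.    ]
dxyz [-0.0396  0.0001 -0.0259] w [ 0.     -0.1747 -0.    ]
dxyz [-0.0435  0.0001 -0.0186] w [ 0.     -0.1747 -0.    ]
dxyz [-0.0461  0.0001 -0.0108] w [ 0.     -0.1747 -0.    ]
dxyz [-0.0472  0.0001 -0.0026] w [ 0.     -0.1747 -0.    ]
dxyz [-0.047   0.0001  0.0057] w [ 0.     -0.1747 -0.    ]
dxyz [-0.0453  0.0001  0.0137] w [ 0.     -0.1747 -0.    ]
dxyz [-0.0422  0.0001  0.0214] w [ 0.     -0.1747 -0.    ]
```

Call:
step_arm(increments=[{"dx": -0.0167,"dy": 0,"dz": -0.0554,"wy": 0.1356},{"dx": -0.0091,"dz": -0.0571,"wy": 0.1356},{"dx": -0.0013,"dz": -0.0578,"wy": 0.1356},{"dx": 0.0065,"dz": -0.0575,"wy": 0.1356},{"dx": 0.0143,"dz": -0.056,"wy": 0.1356}], gripper=-1)

```text
validation failed for argument at $.in...
```

Call:
step_arm(increments=[{"dx": 0.0217,"dz": -0.0536,"wy": 0.1356},{"dx": 0.0287,"dz": -0.0502,"wy": 0.1356},{"dx": 0.0353,"dz": -0.0458,"wy": 0.1356},{"dx": 0.0411,"dz": -0.0406,"wy": 0.1356},{"dx": 0}])

```text
validation failed for argument at $.in...
```

```bash
python3 - <<'E'
from cell import ctrl, optics, spotter
from h import *
s=ctrl.read_state();print({k:np.round(v,3) for k,v in s.items()})
d=optics.snapshot("wrist")
for z in (0,.085):
    print(np.round(proj(d,[[.631,.2745,z]]),1))
import pickle;pickle.dump(d,open("w1.pkl","wb"))
cv2.imwrite("pics/w1.png",d["pixels"])
E
```

```text
{'clock': np.float64(1.15), 'q': array([ 1.108,  0.217,  1.613, -0.   ,  1.311, -0.112]), 'joint_velocities': array([-0.001,  0.002,  0.001, -0.   ,  0.   , -0.001]), 'joint_torque': array([ 0.0000e+00, -3.9690e+01, -3.0426e+01, -0.0000e+00,  1.0000e-03,
        0.0000e+00]), 'position': array([0.215, 0.587, 0.231]), 'tool_rot': array([ 0.58 ,  0.405, -0.405, -0.58 ]), 'contact_force': array([-0.222, -0.345,  0.32 ]), 'wrist_torque': array([-0.008, -0.018, -0.013]), 'grip_width': np.float64(0.086)}
[[216.5 513.2]]
[[196.5 590.7]]
```

View pics/w1.png

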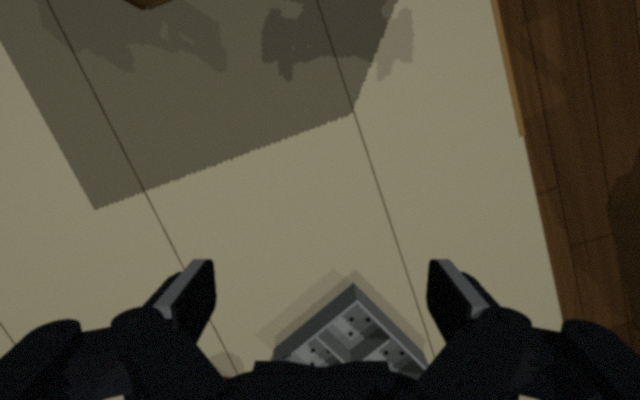

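Call:
step_arm(increments=[{"dx": -0.0167,"dy": 0,"dz": -0.0554,"wx": 0,"wy": 0.1356,"wz": 0},{"dx": -0.0091,"dy": 0,"dz": -0.0571,"wx": 0,"wy": 0.1356,"wz": 0},{"dx": -0.0013,"dy": 0,"dz": -0.0578,"wx": 0,"wy": 0.1356,"wz": 0},{"dx": 0.0065,"dy": 0,"dz": -0.0575,"wx": 0,"wy": 0.1356,"wz": 0},{"dx": 0.0143,"dy": 0,"dz": -0.056,"wx": 0,"wy": 0.1356,"wz": 0}], gripper=-1)

```text
clock: 1.82
position: [0.4474, 0.4121, 0.2315]
tool_rot: [-0.682, -0.188, 0.188, 0.682]
contact_force: [0.3, 0.5, -0.6]
grip_width: 0.0852
```

Call:
step_arm(increments=[{"dx": 0.0217,"dy": 0,"dz": -0.0536,"wx": 0,"wy": 0.1356,"wz": 0},{"dx": 0.0287,"dy": 0,"dz": -0.0502,"wx": 0,"wy": 0.1356,"wz": 0},{"dx": 0.0353,"dy": 0,"dz": -0.0458,"wx": 0,"wy": 0.1356,"wz": 0},{"dx": 0.0411,"dy": 0,"dz": -0.0406,"wx": 0,"wy": 0.1356,"wz": 0},{"dx": 0,"dy": 0,"dz": 0,"wx": 0,"wy": 0,"wz": 0}])

```text
clock: 2.45
position: [0.634, 0.271, 0.231]
tool_rot: [0.707, -0.002, 0.002, -0.707]
contact_force: [-0.9, 0.0, -0.5]
grip_width: 0.0852
```

```bash
sed -i 's/print("dxyz".*/a=np.r_[cur.inv().apply(d),rv\/k];print("{"+", ".join(f"\\"{m}\\": {round(float(v),4)+0}" for m,v in zip(["dx","dy","dz","wx","wy","wz"],a))+"},");cur=cur*R.from_rotvec(rv\/k)/' h.py
python3 - <<'E'
from cell import ctrl, optics, spotter
from h import *
s=ctrl.read_state();print({k:np.round(v,3) for k,v in s.items()})
d=optics.snapshot("wrist")
for z in (0,.085):
    print(np.round(proj(d,[[.631,.2745,z]]),1))
import pickle;pickle.dump(d,open("w1.pkl","wb"))
cv2.imwrite("pics/w2.png",d["pixels"])
E
```

```text
{'clock': np.float64(2.45), 'q': array([ 3.030e-01,  3.510e-01,  1.447e+00, -1.000e-03,  1.342e+00,
        3.090e-01]), 'joint_velocities': array([ 0.061, -0.027,  0.044,  0.049,  0.024, -0.015]), 'joint_torque': array([ -1.677, -45.117, -31.381,  -0.279,  -0.167,   0.081]), 'position': array([0.634, 0.271, 0.231]), 'tool_rot': array([ 0.707, -0.002,  0.002, -0.707]), 'contact_force': array([-0.888,  0.   , -0.47 ]), 'wrist_torque': array([0.029, 0.029, 0.057]), 'grip_width': np.float64(0.085)}
[[317.  169.7]]
[[316.  186.9]]
```

View pics/w2.png

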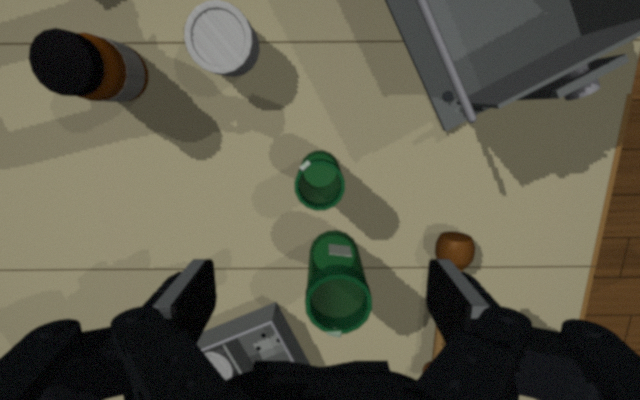

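```bash
python3 - <<'E'
from h import *
import pickle
d=pickle.load(open("w1.pkl","rb"));cv2.imwrite("pics/w2c.png",cv2.resize(d["pixels"][140:350,270:400],None,fx=2.8,fy=2.8,interpolation=cv2.INTER_CUBIC))
print(atz(d,319,185,.085),atz(d,321,163,0))
a=np.linspace(0,6.28,60)
im=cv2.resize(d["pixels"][140:240,260:380],None,fx=5,fy=5,interpolation=cv2.INTER_CUBIC)
for x,y in [(.633,.2755)]:
  for z in (0,.085):
    q=(proj(d,np.c_[x+.021*np.cos(a),y+.021*np.sin(a),0*a+z])-[260,140]+.5)*5
    cv2.polylines(im,[q.astype(np.int32)],True,(0,0,255),1)
cv2.imwrite("pics/w2d.png",im)
E
```

```text
[0.63349709 0.27610447 0.085     ] [0.63536016 0.28163451 0.        ]
```

View pics/w2c.png

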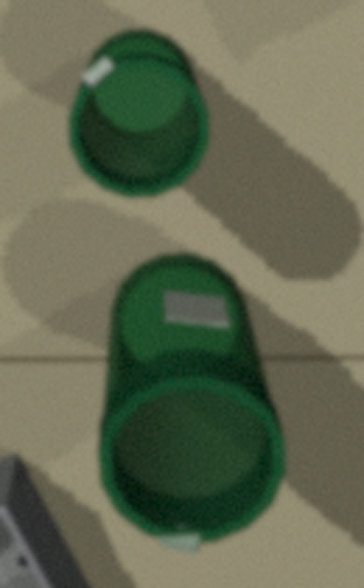

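View pics/w2d.png

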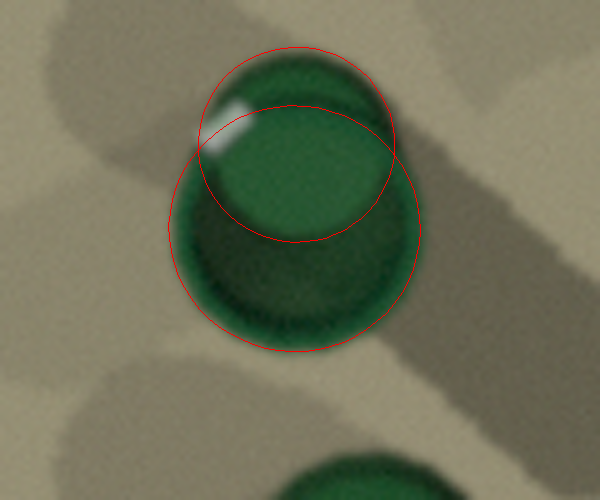

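Call:
step_arm(increments=[{"dx": 0.001,"dy": 0.045,"dz": 0,"wx": 0,"wy": 0,"wz": 0},{"dx": 0,"dy": 0.045,"dz": 0,"wx": 0,"wy": 0,"wz": 0},{"dx": 0,"dy": 0,"dz": 0,"wx": 0,"wy": 0,"wz": 0}])

```text
clock: 2.88
position: [0.6266, 0.2745, 0.1358]
tool_rot: [0.708, -0.003, -0.005, -0.706]
contact_force: [-0.4, -0.0, 0.5]
grip_width: 0.0851
```

```bash
python3 - <<'E'
from cell import ctrl
from h import *
s=ctrl.read_state();print(np.round(R.from_quat(s["tool_rot"]).as_matrix(),4).tolist(),s["position"],np.round(s["joint_velocities"],3))
plan(s,[.633,.2755,.047],n=2)
E
```

```text
[[0.9999, -0.0113, -0.0019], [0.0018, -0.0031, 1.0], [-0.0113, -0.9999, -0.0031]] [0.62660421 0.27446995 0.13575723] [-0.002 -0.047 -0.078 -0.003  0.011  0.   ]
{"dx": 0.0037, "dy": 0.0443, "dz": 0.0006, "wx": 0.0, "wy": 0.0, "wz": 0.0},
{"dx": 0.0037, "dy": 0.0443, "dz": 0.0006, "wx": 0.0, "wy": 0.0, "wz": 0.0},
```

Call:
step_arm(increments=[{"dx": 0,"dy": 0.047,"dz": 0,"wx": 0,"wy": 0,"wz": 0},{"dx": 0,"dy": 0.047,"dz": 0,"wx": 0,"wy": 0,"wz": 0},{"dx": 0,"dy": 0,"dz": 0,"wx": 0,"wy": 0,"wz": 0},{"dx": 0,"dy": 0,"dz": 0,"wx": 0,"wy": 0,"wz": 0}])

```text
clock: 3.38
position: [0.6337, 0.2757, 0.0506]
tool_rot: [-0.707, -0.002, -0.001, 0.708]
contact_force: [0.6, 0.6, 0.4]
grip_width: 0.085
```

```bash
python3 - <<'E'
from cell import ctrl
from h import *
s=ctrl.read_state();print(np.round(R.from_quat(s["tool_rot"]).as_matrix(),4).tolist(),s["position"],np.round(s["joint_velocities"],3))
plan(s,[.633,.2755,.047],rotm([1,0,0],[0,0,-1]),n=1)
E
```

```text
[[1.0, 0.0042, -0.0005], [0.0005, 0.0015, 1.0], [0.0042, -1.0, 0.0015]] [0.63366946 0.27568096 0.0506091 ] [-0.006 -0.022 -0.025 -0.002 -0.009  0.001]
{"dx": -0.0007, "dy": 0.0036, "dz": -0.0002, "wx": -0.0015, "wy": 0.0005, "wz": 0.0042},
```

Call:
step_arm(increments=[{"dx": 0,"dy": 0.002,"dz": 0,"wx": 0,"wy": 0,"wz": 0},{"dx": 0,"dy": 0,"dz": 0,"wx": 0,"wy": 0,"wz": 0},{"dx": 0,"dy": 0,"dz": 0,"wx": 0,"wy": 0,"wz": 0},{"dx": 0,"dy": 0,"dz": 0,"wx": 0,"wy": 0,"wz": 0}], gripper=1, grip_force=25)

```text
clock: 3.88
position: [0.6331, 0.2748, 0.0472]
tool_rot: [-0.707, -0.001, -0.001, 0.707]
contact_force: [-0.3, 0.4, 4.8]
grip_width: 0.0421
```

```bash
python3 - <<'E'
from cell import ctrl,optics
from h import *
s=ctrl.read_state();print(s["position"],s["grip_width"],s["contact_force"])
d=optics.snapshot("wrist");cv2.imwrite("pics/w3.png",d["pixels"])
E
```

```text
[0.63311649 0.27477698 0.04722144] 0.042085370801288206 [-0.31462062  0.37536351  4.84182492]
```

View pics/w3.png

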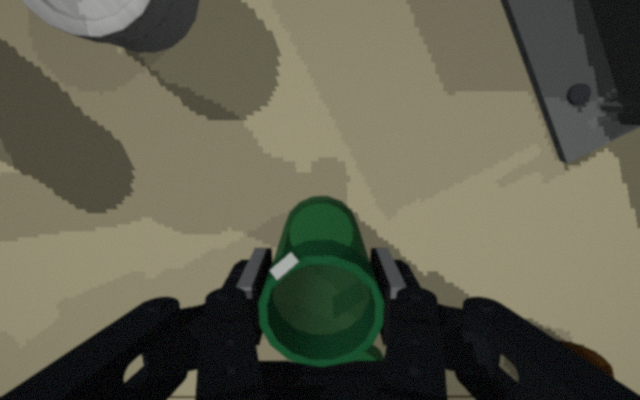

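Call:
step_arm(increments=[{"dx": 0,"dy": -0.025,"dz": 0,"wx": 0,"wy": 0,"wz": 0},{"dx": 0,"dy": -0.05,"dz": 0,"wx": 0,"wy": 0,"wz": 0},{"dx": 0,"dy": -0.05,"dz": 0,"wx": 0,"wy": 0,"wz": 0},{"dx": 0,"dy": -0.025,"dz": 0,"wx": 0,"wy": 0,"wz": 0}])

```text
clock: 4.42
position: [0.6333, 0.2749, 0.1989]
tool_rot: [-0.707, -0.001, -0.002, 0.708]
contact_force: [0.0, 0.0, -0.4]
grip_width: 0.0421
```

Call:
step_arm(increments=[{"dx": -0.0125,"dy": 0,"dz": -0.035,"wx": 0,"wy": 0,"wz": 0},{"dx": -0.0175,"dy": 0,"dz": -0.05,"wx": 0,"wy": 0,"wz": 0},{"dx": -0.0175,"dy": 0,"dz": -0.05,"wx": 0,"wy": 0,"wz": 0},{"dx": -0.0155,"dy": 0,"dz": -0.042,"wx": 0,"wy": 0,"wz": 0},{"dx": -0.009,"dy": 0,"dz": -0.024,"wx": 0,"wy": 0,"wz": 0}])

```text
clock: 5.05
position: [0.5583, 0.0714, 0.1945]
tool_rot: [0.707, -0.001, 0.0, -0.707]
contact_force: [1.4, -0.4, -1.1]
grip_width: 0.0419
```

```bash
python3 - <<'E'
from cell import ctrl,optics
from h import *
import pickle
for i in range(2): D={n:optics.snapshot(n) for n in ("scene","top","wrist")}
s=ctrl.read_state();print(s["position"],s["grip_width"],s["contact_force"])
pickle.dump(D,open("d1.pkl","wb"))
cv2.imwrite("pics/w4.png",D["wrist"]["pixels"])
cv2.imwrite("pics/s4.png",cv2.resize(D["scene"]["pixels"][170:300,240:400],None,fx=5,fy=5,interpolation=cv2.INTER_CUBIC))
cv2.imwrite("pics/t4.png",cv2.resize(D["top"]["pixels"][130:230,270:430],None,fx=5,fy=5,interpolation=cv2.INTER_CUBIC))
E
```

```text
[0.56003244 0.07429569 0.19518289] 0.04186228619372984 [ 0.28763795 -0.01386812 -0.55377211]
```

View pics/s4.png

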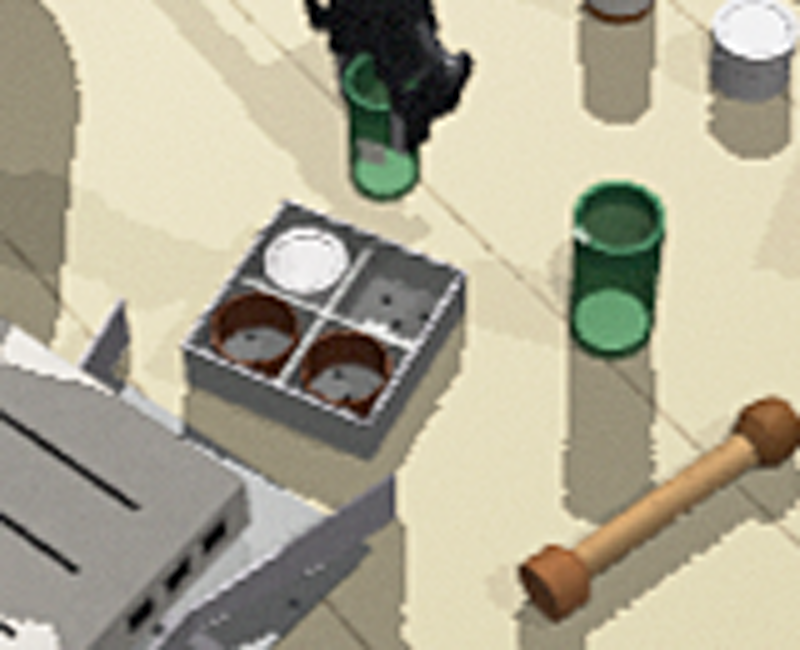

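View pics/w4.png

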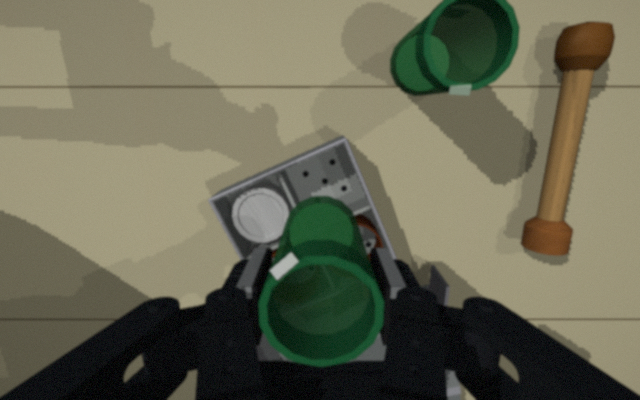

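View pics/t4.png

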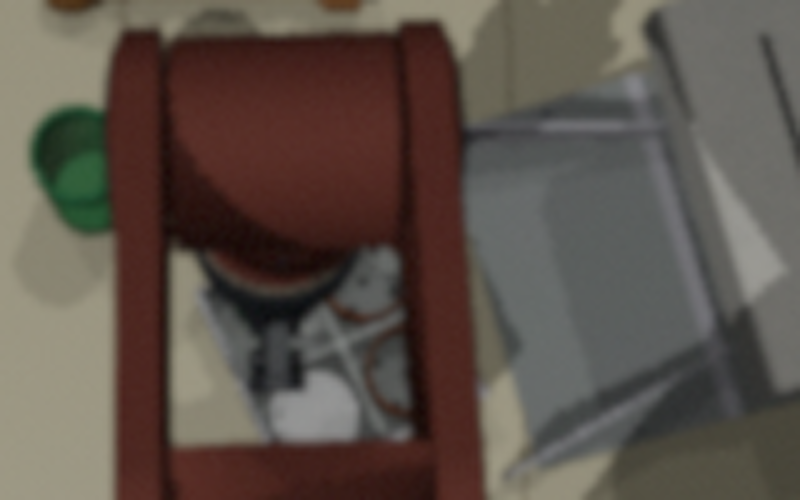

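```bash
cat > fit2.py <<'E'
import fit
from fit import *
fit.D=D=pickle.load(open("d1.pkl","rb"))
E
python3 - <<'E'
from fit2 import *
im=D["wrist"]["pixels"];cv2.imwrite("pics/w4c.png",cv2.resize(im[110:270,190:400],None,fx=3.7,fy=3.7,interpolation=cv2.INTER_CUBIC))
L=np.array([[-.065,.065,.04],[-.065,-.065,.04]])
w=np.array([[345,138],[211,199]],float)
print(fit.fit(L,[("wrist",w)],[.55,.03,-1.15]))
L4=np.array([[-.065,.065,.04],[.065,.065,.04],[.065,-.065,.04],[-.065,-.065,.04]])
s=px([[466,275],[367,427],[182,345],[284,203]],5,(240,170))
print(fit.fit(L4,[("scene",s)],[.55,.03,-1.15]))
E
```

```text
Traceback (most recent call last):
AttributeError: 'function' object has no attribute 'fit'
```

View pics/w4c.png

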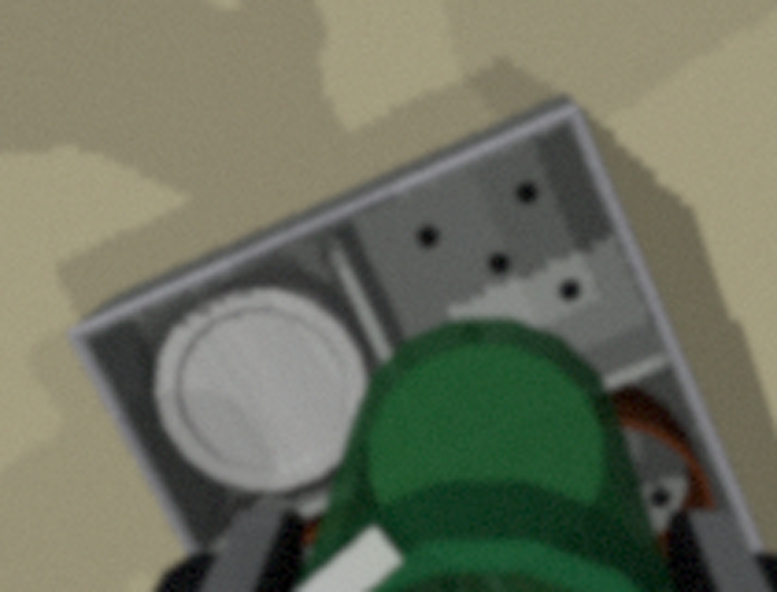

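```bash
sed -i 's/^import fit$/import fit as F/; s/^fit.D=D/F.D=D/' fit2.py
python3 - <<'E'
from fit2 import *
L=np.array([[-.065,.065,.04],[-.065,-.065,.04]])
w=px([[575,103],[75,333]],3.7,(190,110))
print(F.fit(L,[("wrist",w)],[.55,.03,-1.15]))
L4=np.array([[-.065,.065,.04],[.065,.065,.04],[.065,-.065,.04],[-.065,-.065,.04]])
s=px([[466,275],[367,427],[182,345],[284,203]],5,(240,170))
print(F.fit(L4,[("scene",s)],[.55,.03,-1.15]))
# cell-floor holes centre: central hole
print("cell hole",atz(D["wrist"],*px([500,263],3.7,(190,110)),.003))
p=[.5455,.031,-1.155];c,sn=np.cos(p[2]),np.sin(p[2]);print("cell", p[0]-.032*c-.032*sn, p[1]-.032*sn+.032*c)
# bottle bottom in scene (tool)
print("bottle base in scene px", proj(D["scene"],[[.560,.0743,.195-.047]]), "seen", px([384,175],5,(240,170)))
E
```

```text
(array([ 0.54936087,  0.03186541, -1.14272178]), array([[ 0.787246  , -0.34023349],
       [-0.82548609,  0.46134174]]))
(array([ 0.54708405,  0.03050168, -1.15727963]), array([[ 0.10625815, -0.30065823],
       [ 0.04869121,  0.3637258 ],
       [-0.42222352,  0.46548499],
       [ 0.27985286, -0.6427427 ]]))
cell hole [0.5644986  0.07365151 0.003     ]
cell 0.5618480456100141 0.07319883179346198
bottle base in scene px [[317.51845465 204.87207781]] seen [316.4 204.6]
```

Call:
step_arm(increments=[{"dx": 0.004,"dy": 0.03,"dz": 0,"wx": 0,"wy": 0,"wz": 0},{"dx": 0,"dy": 0.03,"dz": 0,"wx": 0,"wy": 0,"wz": 0},{"dx": 0,"dy": 0.02,"dz": 0,"wx": 0,"wy": 0,"wz": 0},{"dx": 0,"dy": 0.01,"dz": 0,"wx": 0,"wy": 0,"wz": 0},{"dx": 0,"dy": 0,"dz": 0,"wx": 0,"wy": 0,"wz": 0}])

```text
clock: 5.98
position: [0.5636, 0.0738, 0.1048]
tool_rot: [-0.707, 0.0, 0.0, 0.707]
contact_force: [0.3, 0.4, 0.4]
grip_width: 0.042
```

```bash
python3 - <<'E'
from cell import ctrl,optics
from h import *
import pickle
D={n:optics.snapshot(n) for n in ("scene","wrist")}
s=ctrl.read_state();print(s["position"],s["tool_rot"],s["grip_width"],s["contact_force"])
cv2.imwrite("pics/w5.png",np.hstack([cv2.resize(D["wrist"]["pixels"][150:400,200:440],None,fx=1.6,fy=1.6,interpolation=cv2.INTER_CUBIC),cv2.resize(D["scene"]["pixels"][170:270,240:340],(400,400),interpolation=cv2.INTER_CUBIC)]))
E
```

```text
[0.56477031 0.0736164  0.1063269 ] [-7.07090919e-01 -5.95034846e-04 -7.44452754e-04  7.07122000e-01] 0.042392234620603375 [-0.53822572  0.2016647  -1.0553779 ]
```

View pics/w5.png

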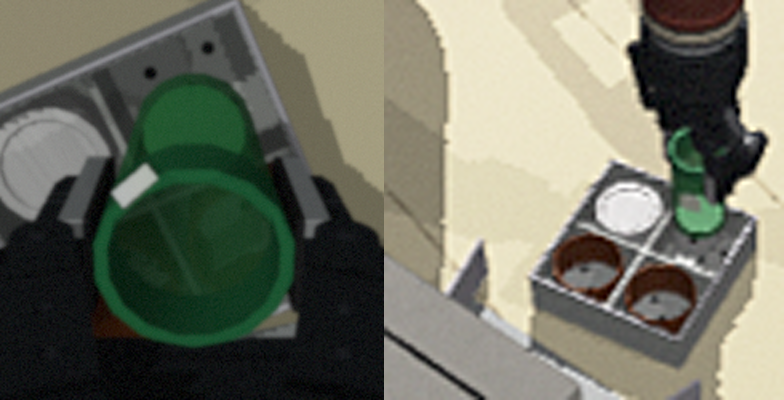

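Call:
step_arm(increments=[{"dx": -0.0005,"dy": 0.02,"dz": 0,"wx": 0,"wy": 0,"wz": 0},{"dx": 0,"dy": 0.02,"dz": 0,"wx": 0,"wy": 0,"wz": 0},{"dx": 0,"dy": 0.008,"dz": 0,"wx": 0,"wy": 0,"wz": 0},{"dx": 0,"dy": 0,"dz": 0,"wx": 0,"wy": 0,"wz": 0},{"dx": 0,"dy": 0,"dz": 0,"wx": 0,"wy": 0,"wz": 0}])

```text
clock: 6.7
position: [0.5637, 0.0734, 0.0576]
tool_rot: [0.707, 0.0, 0.0, -0.707]
contact_force: [0.3, -0.4, -0.4]
grip_width: 0.0422
```

```bash
python3 - <<'E'
from cell import ctrl,optics
from h import *
D={n:optics.snapshot(n) for n in ("scene","wrist")}
s=ctrl.read_state();print(s["position"],s["tool_rot"],s["grip_width"],s["contact_force"])
cv2.imwrite("pics/w6.png",np.hstack([cv2.resize(D["wrist"]["pixels"][150:400,200:440],None,fx=1.6,fy=1.6,interpolation=cv2.INTER_CUBIC),cv2.resize(D["scene"]["pixels"][170:270,240:340],(400,400),interpolation=cv2.INTER_CUBIC)]))
E
```

```text
[0.56409144 0.07346059 0.05806887] [ 7.07111131e-01  4.21617157e-04  7.05890992e-04 -7.07101953e-01] 0.041697444186515484 [0.92691098 0.21988059 0.03120743]
```

View pics/w6.png

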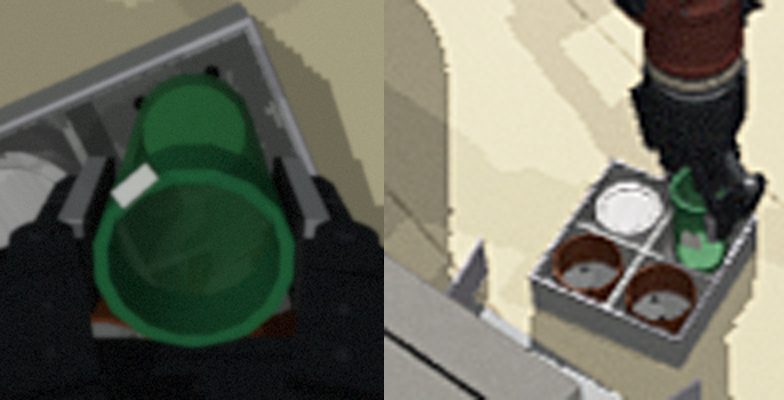

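Call:
step_arm(increments=[{"dx": 0,"dy": 0.004,"dz": 0,"wx": 0,"wy": 0,"wz": 0},{"dx": 0,"dy": 0.003,"dz": 0,"wx": 0,"wy": 0,"wz": 0},{"dx": 0,"dy": 0,"dz": 0,"wx": 0,"wy": 0,"wz": 0}])

```text
clock: 7.18
position: [0.5633, 0.0735, 0.0502]
tool_rot: [0.707, -0.0, 0.0, -0.707]
contact_force: [-0.1, 0.0, -1.3]
grip_width: 0.0419
```

Call:
step_arm(increments=[{"dx": 0,"dy": 0.001,"dz": 0,"wx": 0,"wy": 0,"wz": 0},{"dx": 0,"dy": 0,"dz": 0,"wx": 0,"wy": 0,"wz": 0}])

```text
clock: 7.42
position: [0.5634, 0.0734, 0.0502]
tool_rot: [0.707, -0.0, -0.0, -0.707]
contact_force: [-2.5, -0.4, 4.9]
grip_width: 0.0417
```

Call:
step_arm(increments=[{"dx": 0,"dy": 0,"dz": 0,"wx": 0,"wy": 0,"wz": 0},{"dx": 0,"dy": 0,"dz": 0,"wx": 0,"wy": 0,"wz": 0},{"dx": 0,"dy": 0,"dz": 0,"wx": 0,"wy": 0,"wz": 0}], gripper=-0.5)

```text
clock: 7.8
position: [0.5632, 0.0735, 0.0491]
tool_rot: [-0.707, 0.0, -0.0, 0.707]
contact_force: [0.1, 0.0, -0.4]
grip_width: 0.0642
```

Call:
step_arm(increments=[{"dx": 0,"dy": -0.01,"dz": 0,"wx": 0,"wy": 0,"wz": 0},{"dx": 0,"dy": -0.03,"dz": 0,"wx": 0,"wy": 0,"wz": 0},{"dx": 0,"dy": -0.04,"dz": 0,"wx": 0,"wy": 0,"wz": 0},{"dx": 0,"dy": -0.04,"dz": 0,"wx": 0,"wy": 0,"wz": 0}])

```text
clock: 8.3
position: [0.5633, 0.0735, 0.171]
tool_rot: [0.707, -0.0, 0.0, -0.707]
contact_force: [0.8, -0.5, -0.0]
grip_width: 0.064
```

```bash
python3 - <<'E'
from cell import ctrl,optics
from h import *
import pickle
D={n:optics.snapshot(n) for n in ("scene","wrist")}
s=ctrl.read_state();print(s["position"],s["q"],s["grip_width"],s["contact_force"])
pickle.dump(D,open("d2.pkl","wb"))
cv2.imwrite("pics/w7.png",np.hstack([cv2.resize(D["wrist"]["pixels"][60:310,150:490],None,fx=1.2,fy=1.2,interpolation=cv2.INTER_CUBIC),cv2.resize(D["scene"]["pixels"][170:270,240:340],(300,300),interpolation=cv2.INTER_CUBIC)]))
E
```

```text
[0.56776577 0.07357373 0.1762659 ] [6.27505236e-03 1.51940620e-01 1.79691567e+00 3.38904448e-05
 1.18034886e+00 6.55073915e-03] 0.06378543979124421 [0.08349519 0.41965761 0.48444781]
```

View pics/w7.png

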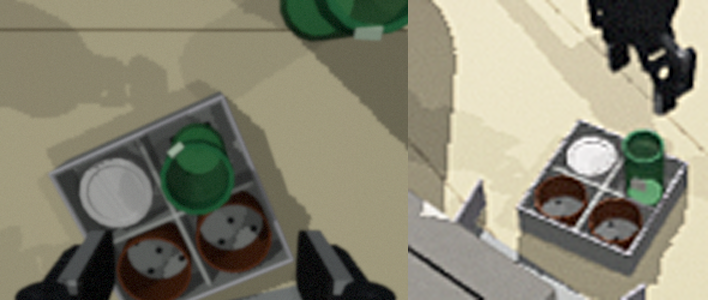

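```bash
python3 - <<'E'
from fit2 import *
L=np.array([[-.147,.1065,.05],[-.147,-.1065,.05]])
t=px([[464,132],[511,476]],5,(270,130)); s=px([[393,474],[122,301]],5,(240,170))
for o in ([("top",t)],[("scene",s)],[("top",t),("scene",s)]):
    print(np.round(np.r_[F.fit(L,o,[.6,-.18,-1.32])[0]],4),np.round(F.fit(L,o,[.6,-.18,-1.32])[1],1).tolist())
p=[.603,-.1805,-1.32]
def T(Q): 
    c,s_=np.cos(p[2]),np.sin(p[2]);Q=np.array(Q);return np.c_[Q[:,0]*c-Q[:,1]*s_+p[0],Q[:,0]*s_+Q[:,1]*c+p[1],Q[:,2]]
for cam,box in (("top",(350,95,170,140)),("scene",(170,190,170,170))):
    k=4.5;im=cv2.resize(D[cam]["pixels"][box[1]:box[1]+box[3],box[0]:box[0]+box[2]],None,fx=k,fy=k,interpolation=cv2.INTER_CUBIC)
    for ln in ([[-.147,.105,.05],[-.008,.068,.05],[.0,.068,.05]],[[-.147,-.105,.05],[-.008,-.068,.05]],[[-.147,.105,.0],[-.147,.105,.05]],[[-.123,.108,0],[-.123,-.108,0]],[[0,.108,.024],[0,-.108,.024]],[[-.028,.106,.194],[.158,.106,.194],[.158,-.106,.194],[-.028,-.106,.194],[-.028,.106,.194]]):
        q=(proj(D[cam],T(ln))-[box[0],box[1]]+.5)*k
        cv2.polylines(im,[q.round().astype(np.int32)],False,(0,0,255),1)
    cv2.imwrite(f"pics/dry_{cam}.png",im[:600])
E
```

```text
[ 0.5799 -0.2016 -1.4741] [[-0.2, -1.4], [0.2, 1.3]]
[ 0.6062 -0.1828 -1.3247] [[0.3, 0.3], [-0.3, -0.4]]
[ 0.5927 -0.1927 -1.4028] [[-5.3, -1.8], [0.1, 0.2], [-4.1, 3.1], [-0.9, -1.3]]
```

View pics/dry_top.png

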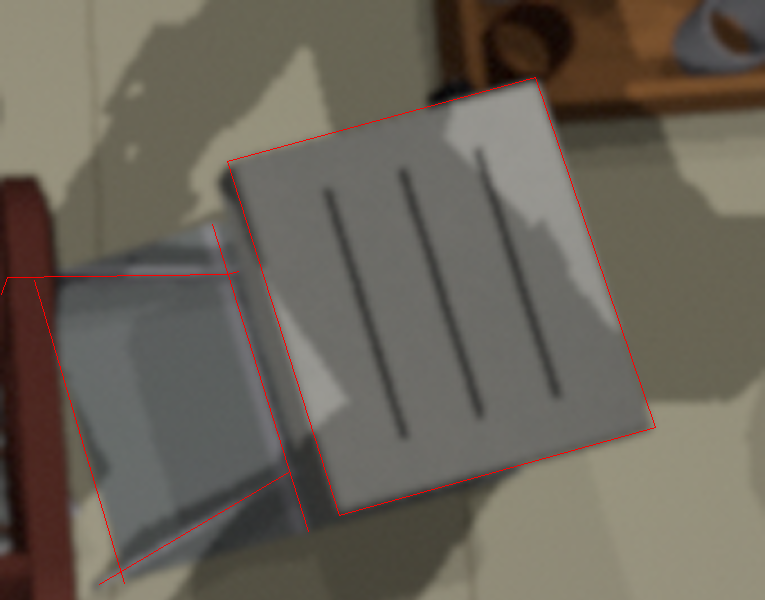

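View pics/dry_scene.png

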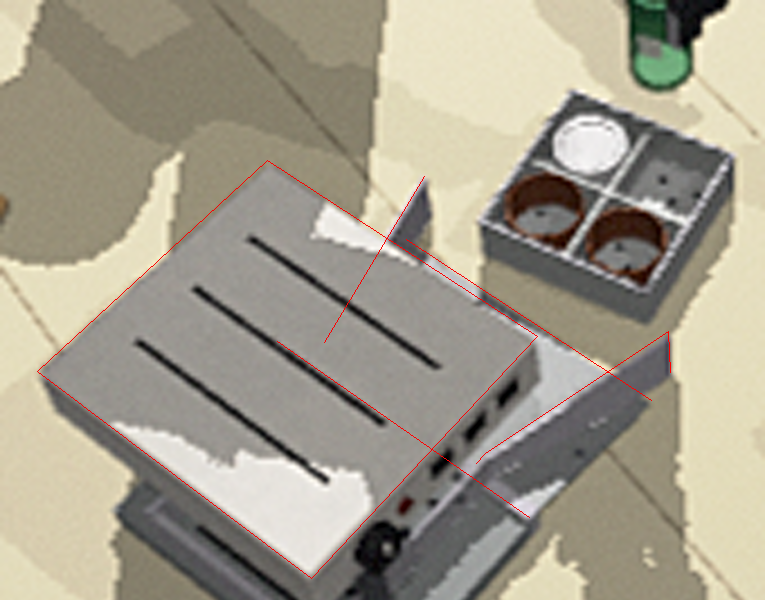

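```bash
cat >> h.py <<'E'
O=np.array([.604,-.181]);YAW=-1.32
X=np.array([np.cos(YAW),np.sin(YAW),0]);Y=np.array([-np.sin(YAW),np.cos(YAW),0]);Z=np.array([0,0,1.])
def dry(x,y,z): return np.r_[O,0]+x*X+y*Y+z*Z
def RL(deg,yaw=0):
    l=np.deg2rad(deg);r=R.from_rotvec([0,0,yaw]);return rotm(r.apply(Y),r.apply(X*np.sin(l)-Z*np.cos(l)))
def ind(p): v=np.array(p)-np.r_[O,0];return np.round([v@X,v@Y,v[2]],4)
E
python3 - <<'E'
from cell import ctrl,optics
from h import *
s=ctrl.read_state();print(s["position"],s["joint_velocities"].round(3) if hasattr(s["joint_velocities"],'round') else s["joint_velocities"])
plan(s,dry(-.34,0,.16),RL(43),n=5)
E
```

```text
[0.56776577 0.07357373 0.1762659 ] [-0.001  0.045  0.058 -0.    -0.039  0.   ]
{"dx": -0.0097, "dy": 0.0031, "dz": 0.015, "wx": -0.149, "wy": -0.0488, "wz": -0.0165},
{"dx": -0.009, "dy": 0.0007, "dz": 0.0157, "wx": -0.149, "wy": -0.0488, "wz": -0.0165},
{"dx": -0.0082, "dy": -0.0018, "dz": 0.016, "wx": -0.149, "wy": -0.0488, "wz": -0.0165},
{"dx": -0.0073, "dy": -0.0043, "dz": 0.0159, "wx": -0.149, "wy": -0.0488, "wz": -0.0165},
{"dx": -0.0065, "dy": -0.0068, "dz": 0.0155, "wx": -0.149, "wy": -0.0488, "wz": -0.0165},
```

Call:
step_arm(increments=[{"dx": -0.0097,"dy": 0.0031,"dz": 0.015,"wx": -0.149,"wy": -0.0488,"wz": -0.0165},{"dx": -0.009,"dy": 0.0007,"dz": 0.0157,"wx": -0.149,"wy": -0.0488,"wz": -0.0165},{"dx": -0.0082,"dy": -0.0018,"dz": 0.016,"wx": -0.149,"wy": -0.0488,"wz": -0.0165},{"dx": -0.0073,"dy": -0.0043,"dz": 0.0159,"wx": -0.149,"wy": -0.0488,"wz": -0.0165},{"dx": -0.0065,"dy": -0.0068,"dz": 0.0155,"wx": -0.149,"wy": -0.0488,"wz": -0.0165}], gripper=-0.1)

```text
clock: 9.02
position: [0.5149, 0.1492, 0.1541]
tool_rot: [0.91, 0.114, -0.055, -0.394]
contact_force: [0.1, -0.4, -0.8]
grip_width: 0.047
```

Call:
step_arm(increments=[{"dx": 0,"dy": 0,"dz": 0,"wx": 0,"wy": 0,"wz": 0},{"dx": 0,"dy": 0,"dz": 0,"wx": 0,"wy": 0,"wz": 0}])

```text
clock: 9.28
position: [0.515, 0.1481, 0.1536]
tool_rot: [0.909, 0.112, -0.056, -0.397]
contact_force: [0.1, -0.6, -0.2]
grip_width: 0.0467
```

```bash
python3 - <<'E'
from cell import ctrl,optics
from h import *
s=ctrl.read_state();print(ind(s["position"]),np.round(s["q"],3),np.round(s["joint_velocities"],3),s["grip_width"],s["contact_force"])
E=R.from_matrix(RL(43)).inv()*R.from_quat(s["tool_rot"]);print(E.as_rotvec())
plan(s,dry(-.34,0,.022),RL(43),n=3)
d=optics.snapshot("wrist");cv2.imwrite("pics/w8.png",d["pixels"])
d=optics.snapshot("scene");cv2.imwrite("pics/s8.png",d["pixels"])
E
```

```text
[-0.3409 -0.0045  0.1536] [ 0.522  0.312  1.822 -0.735  1.338  0.567] [-0.028 -0.02  -0.013 -0.002  0.001  0.003] 0.046666487169302356 [ 0.10607576 -0.62968714 -0.20772305]
[ 0.00353538 -0.00848859  0.00876153]
{"dx": 0.002, "dy": 0.0324, "dz": 0.0296, "wx": -0.0012, "wy": 0.0028, "wz": -0.0029},
{"dx": 0.0019, "dy": 0.0323, "dz": 0.0296, "wx": -0.0012, "wy": 0.0028, "wz": -0.0029},
{"dx": 0.0017, "dy": 0.0323, "dz": 0.0296, "wx": -0.0012, "wy": 0.0028, "wz": -0.0029},
```

View pics/w8.png

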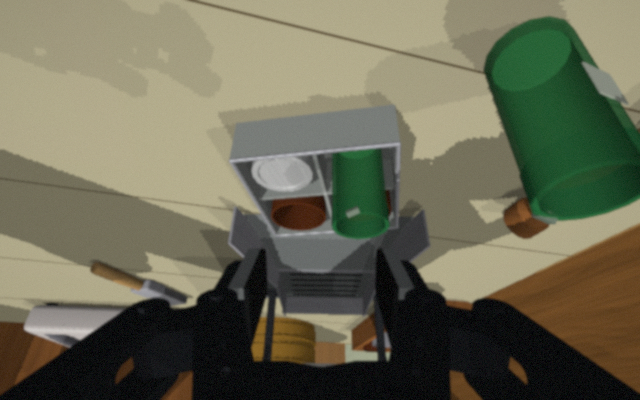

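View pics/s8.png

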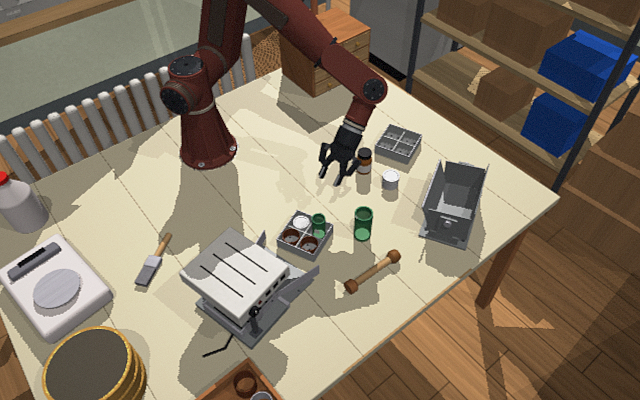

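Call:
step_arm(increments=[{"dx": 0.002,"dy": 0.0324,"dz": 0.0296,"wx": -0.001,"wy": 0.003,"wz": -0.003},{"dx": 0.002,"dy": 0.0323,"dz": 0.0296,"wx": -0.001,"wy": 0.003,"wz": -0.003},{"dx": 0.001,"dy": 0.03,"dz": 0.0274,"wx": -0.001,"wy": 0.003,"wz": -0.003},{"dx": 0,"dy": 0,"dz": 0,"wx": 0,"wy": 0,"wz": 0}])

```text
clock: 9.88
position: [0.5171, 0.1456, 0.023]
tool_rot: [0.91, 0.112, -0.052, -0.395]
contact_force: [0.5, -0.9, 0.6]
grip_width: 0.047
```

```bash
python3 - <<'E'
from cell import ctrl,optics
from h import *
s=ctrl.read_state();print(ind(s["position"]),np.round(s["q"],3),np.round(s["joint_velocities"],3),s["contact_force"])
E=R.from_matrix(RL(43)).inv()*R.from_quat(s["tool_rot"]);print(E.as_rotvec())
plan(s,dry(-.29,0,.022),RL(43),n=4)
d=optics.snapshot("wrist");cv2.imwrite("pics/w9.png",d["pixels"])
E
```

```text
[-0.338  -0.0031  0.023 ] [ 0.519  0.532  1.832 -0.794  1.171  0.741] [ 0.009 -0.062 -0.039 -0.022  0.03  -0.013] [ 0.53946422 -0.9311152   0.62812676]
[-0.00117224 -0.00115467  0.00641347]
{"dx": 0.0008, "dy": 0.0084, "dz": -0.0086, "wx": 0.0003, "wy": 0.0003, "wz": -0.0016},
{"dx": 0.0008, "dy": 0.0084, "dz": -0.0086, "wx": 0.0003, "wy": 0.0003, "wz": -0.0016},
{"dx": 0.0008, "dy": 0.0084, "dz": -0.0086, "wx": 0.0003, "wy": 0.0003, "wz": -0.0016},
{"dx": 0.0008, "dy": 0.0084, "dz": -0.0086, "wx": 0.0003, "wy": 0.0003, "wz": -0.0016},
```

View pics/w9.png

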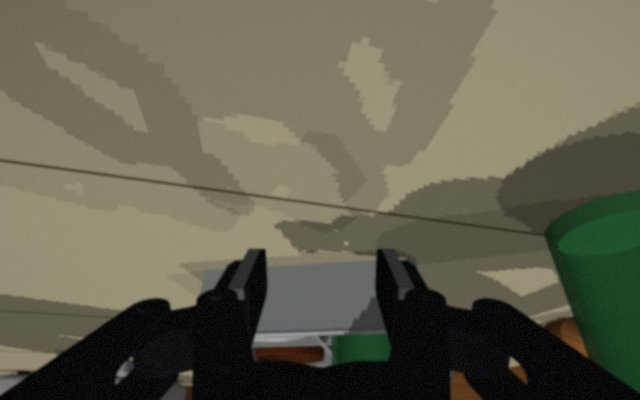

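Call:
step_arm(increments=[{"dx": 0.001,"dy": 0.0085,"dz": -0.0088,"wx": 0,"wy": 0,"wz": -0.0016},{"dx": 0.001,"dy": 0.0085,"dz": -0.0088,"wx": 0,"wy": 0,"wz": -0.0016},{"dx": 0.001,"dy": 0.0084,"dz": -0.009,"wx": 0,"wy": 0,"wz": -0.0016},{"dx": 0,"dy": 0.0068,"dz": -0.0073,"wx": 0,"wy": 0,"wz": -0.0016},{"dx": 0,"dy": 0.0068,"dz": -0.0073,"wx": 0,"wy": 0,"wz": 0}])

```text
clock: 10.55
position: [0.5379, 0.0951, 0.0257]
tool_rot: [0.909, 0.119, -0.047, -0.397]
contact_force: [1.0, 4.2, 1.6]
grip_width: 0.0469
```

```bash
cat > look.py <<'E'
import sys
from cell import ctrl,optics
from h import *
n=sys.argv[1]
D={c:optics.snapshot(c) for c in ("scene","wrist")}
s=ctrl.read_state();print(s["clock"],ind(s["position"]),"q",np.round(s["q"],2),"v",np.abs(s["joint_velocities"]).max().round(3),"F",np.round([np.dot(s["contact_force"],a) for a in (X,Y,Z)],1))
E=R.from_matrix(RL(43)).inv()*R.from_quat(s["tool_rot"]);print("roterr",E.as_rotvec().round(4))
im=cv2.resize(D["scene"]["pixels"][170:350,170:370],None,fx=2.5,fy=2.5,interpolation=cv2.INTER_CUBIC)
w=cv2.resize(D["wrist"]["pixels"][150:400,150:490],(300,220));
c=np.zeros((450,800,3),np.uint8);c[:,:500]=im;c[:220,500:]=w;cv2.imwrite(f"pics/{n}.png",c)
import pickle;pickle.dump(D,open("last.pkl","wb"))
E
python3 look.py p1
```

```text
10.65 [-0.2827  0.003   0.0254] q [ 0.42  0.5   1.87 -0.85  1.1   0.71] v 0.025 F [-0.4 -0.3 -0.6]
roterr [ 0.0001  0.0019 -0.0073]
```

View pics/p1.png

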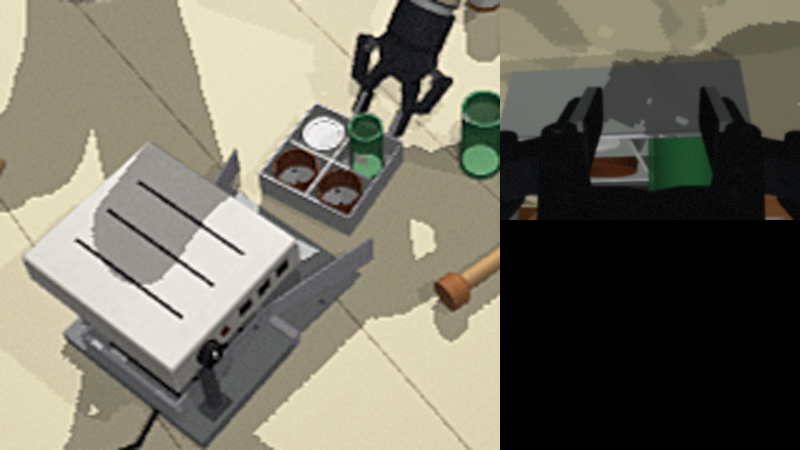

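Call:
step_arm(increments=[{"dx": -0.001,"dy": 0.0068,"dz": -0.0073,"wx": 0,"wy": 0,"wz": 0.002},{"dx": -0.001,"dy": 0.0068,"dz": -0.0073,"wx": 0,"wy": 0,"wz": 0.002},{"dx": -0.001,"dy": 0.0068,"dz": -0.0073,"wx": 0,"wy": 0,"wz": 0.002},{"dx": 0,"dy": 0.0068,"dz": -0.0073,"wx": 0,"wy": 0,"wz": 0}])

```text
clock: 11.15
position: [0.5439, 0.056, 0.0251]
tool_rot: [0.909, 0.116, -0.049, -0.397]
contact_force: [-1.0, 7.1, 4.1]
grip_width: 0.0471
```

```bash
python3 look.py p2
```

```text
11.25 [-2.432e-01 -2.000e-04  2.510e-02] q [ 0.35  0.49  1.9  -0.89  1.06  0.68] v 0.017 F [-1.1  0.8  0.1]
roterr [ 0.0002  0.0012 -0.001 ]
```

View pics/p2.png

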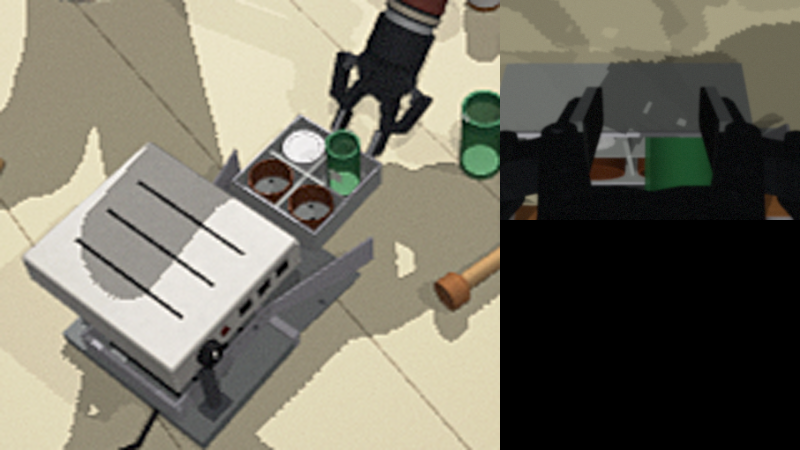

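```bash
python3 - <<'E'
import pickle
from h import *
D=pickle.load(open("last.pkl","rb"))
cv2.imwrite("pics/p2c.png",cv2.resize(D["scene"]["pixels"][200:300,240:360],None,fx=6,fy=6,interpolation=cv2.INTER_CUBIC))
E
```

```text
(no output)
```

View pics/p2c.png

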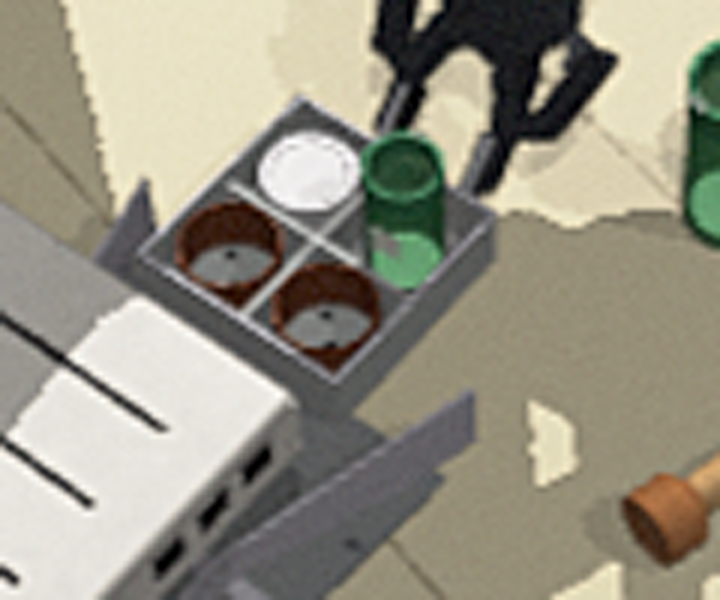

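```bash
python3 - <<'E'
import fit as F
from fit import *
from h import ind,X,Y
F.D=pickle.load(open("last.pkl","rb"))
L4=np.array([[-.065,.065,.04],[.065,.065,.04],[.065,-.065,.04],[-.065,-.065,.04]])
s=px([[495,213],[334,382],[142,254],[300,97]],6,(240,200))
p,r=F.fit(L4,[("scene",s)],[.55,.0,-1.3]);print(p,np.abs(r).max(),ind([p[0],p[1],0]),p[2]+1.32)
E
```

```text
[ 0.54465393 -0.01364436 -1.32490828] 0.8309917237176023 [-0.1768 -0.016   0.    ] -0.004908278279981859
```

Call:
step_arm(increments=[{"dx": 0.002,"dy": 0.005,"dz": -0.0063,"wx": 0,"wy": 0,"wz": 0},{"dx": 0.003,"dy": 0.005,"dz": -0.0063,"wx": 0,"wy": 0,"wz": 0},{"dx": 0.003,"dy": 0.005,"dz": -0.0063,"wx": 0,"wy": 0,"wz": 0},{"dx": 0.003,"dy": 0.005,"dz": -0.0063,"wx": 0,"wy": 0,"wz": 0},{"dx": 0.003,"dy": 0.005,"dz": -0.0063,"wx": 0,"wy": 0,"wz": 0}])

```text
clock: 11.88
position: [0.5661, 0.0191, 0.0273]
tool_rot: [0.91, 0.114, -0.05, -0.396]
contact_force: [-1.6, 3.9, -2.4]
grip_width: 0.0469
```

```bash
python3 look.py p3; python3 - <<'E'
import pickle
from h import *
D=pickle.load(open("last.pkl","rb"))
cv2.imwrite("pics/p3c.png",cv2.resize(D["scene"]["pixels"][200:300,230:350],None,fx=6,fy=6,interpolation=cv2.INTER_CUBIC))
E
```

```text
11.975 [-0.2021  0.0138  0.0284] q [ 0.28  0.49  1.89 -0.92  1.03  0.63] v 0.012 F [-1.8  0.2 -1.3]
roterr [-0.0014  0.0011 -0.0001]
```

View pics/p3c.png

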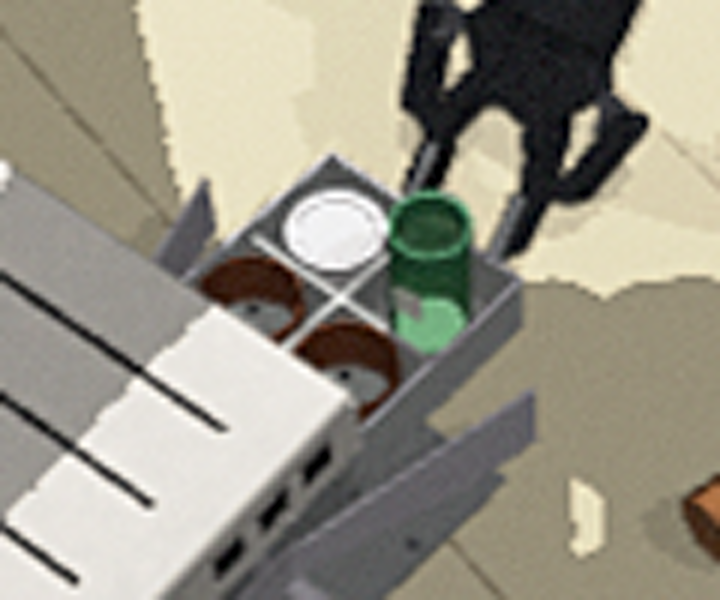

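```bash
python3 - <<'E'
from fit import *
from h import ind
D=pickle.load(open("last.pkl","rb"))
for u in ([521,284],[333,153]): print(ind(atz(D["scene"],*px(u,6,(230,200)),.041)))
E
```

```text
[-0.1949  0.062   0.041 ]
[-0.2021 -0.0667  0.041 ]
```

Call:
step_arm(increments=[{"dx": 0,"dy": -0.007,"dz": 0.0075,"wx": 0,"wy": 0,"wz": 0},{"dx": -0.015,"dy": 0,"dz": 0,"wx": 0,"wy": 0,"wz": 0},{"dx": -0.0005,"dy": 0.0062,"dz": -0.007,"wx": 0,"wy": 0,"wz": 0},{"dx": 0,"dy": 0.0062,"dz": -0.0078,"wx": 0,"wy": 0,"wz": 0},{"dx": 0,"dy": 0.0062,"dz": -0.0078,"wx": 0,"wy": 0,"wz": 0}])

```text
clock: 12.6
position: [0.5561, -0.003, 0.0291]
tool_rot: [0.909, 0.115, -0.05, -0.397]
contact_force: [-0.0, 4.2, -2.5]
grip_width: 0.0471
```

Call:
step_arm(increments=[{"dx": 0,"dy": 0.0062,"dz": -0.0078,"wx": 0,"wy": 0,"wz": 0},{"dx": 0,"dy": 0.0062,"dz": -0.0078,"wx": 0,"wy": 0,"wz": 0}])

```text
clock: 12.85
position: [0.5615, -0.0227, 0.0312]
tool_rot: [0.91, 0.115, -0.049, -0.396]
contact_force: [-0.7, 3.9, -2.9]
grip_width: 0.0471
```

```bash
cat >> look.py <<'E'
cv2.imwrite(f"pics/{n}c.png",cv2.resize(D["scene"]["pixels"][200:300,230:350],None,fx=6,fy=6,interpolation=cv2.INTER_CUBIC))
E
python3 look.py p4
```

```text
12.95 [-0.1625 -0.0018  0.0325] q [ 0.21  0.45  1.93 -0.96  0.99  0.61] v 0.012 F [ 0.   0.3 -0.3]
roterr [-0.003   0.0013  0.0003]
```

View pics/p4c.png

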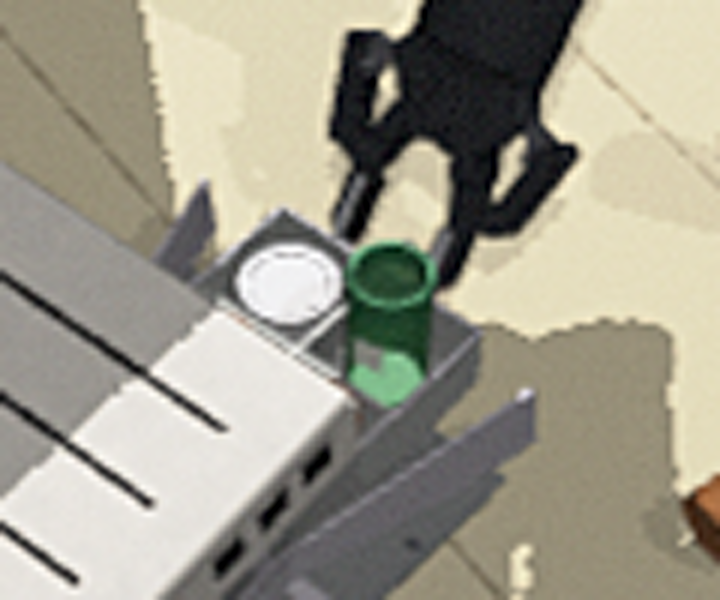

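```bash
python3 - <<'E'
from fit import *
from h import ind
D=pickle.load(open("last.pkl","rb"))
for u in ([482,332],[284,207]): print(ind(atz(D["scene"],*px(u,6,(230,200)),.041)))
E
```

```text
[-0.1606  0.064   0.041 ]
[-0.1606 -0.0646  0.041 ]
```

Call:
step_arm(increments=[{"dx": 0.0005,"dy": 0.0063,"dz": -0.0078,"wx": 0.001,"wy": 0,"wz": 0},{"dx": 0.0005,"dy": 0.0063,"dz": -0.0078,"wx": 0.001,"wy": 0,"wz": 0},{"dx": 0.0005,"dy": 0.0063,"dz": -0.0078,"wx": 0.001,"wy": 0,"wz": 0},{"dx": 0,"dy": 0.0063,"dz": -0.0078,"wx": 0,"wy": 0,"wz": 0},{"dx": 0,"dy": 0.0063,"dz": -0.0078,"wx": 0,"wy": 0,"wz": 0}])

```text
clock: 13.58
position: [0.5774, -0.0684, 0.0372]
tool_rot: [0.909, 0.116, -0.048, -0.397]
contact_force: [-7.4, 19.9, 14.8]
grip_width: 0.0469
```

```bash
python3 look.py p5
```

```text
13.675 [-0.1146  0.0022  0.0378] q [ 0.11  0.44  1.93 -0.99  0.93  0.56] v 0.011 F [-9.8 -0.4  7.5]
roterr [ 0.0015  0.0033 -0.0049]
```

View pics/p5c.png

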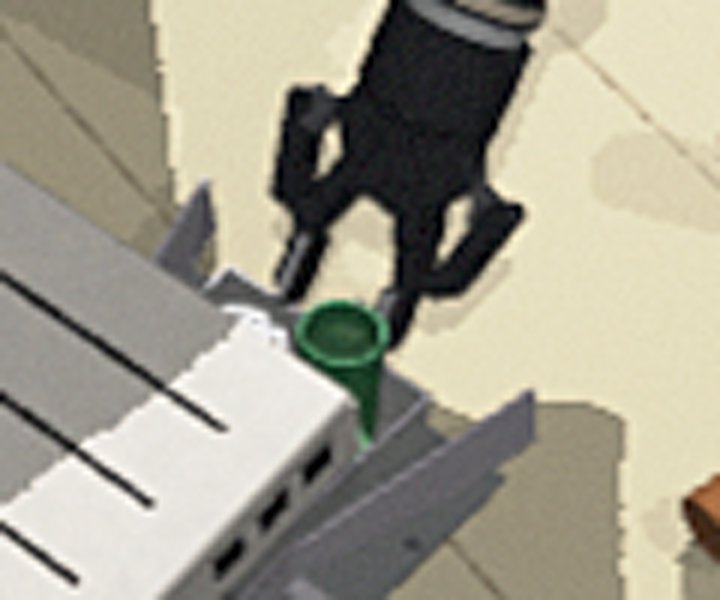

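View pics/p5.png

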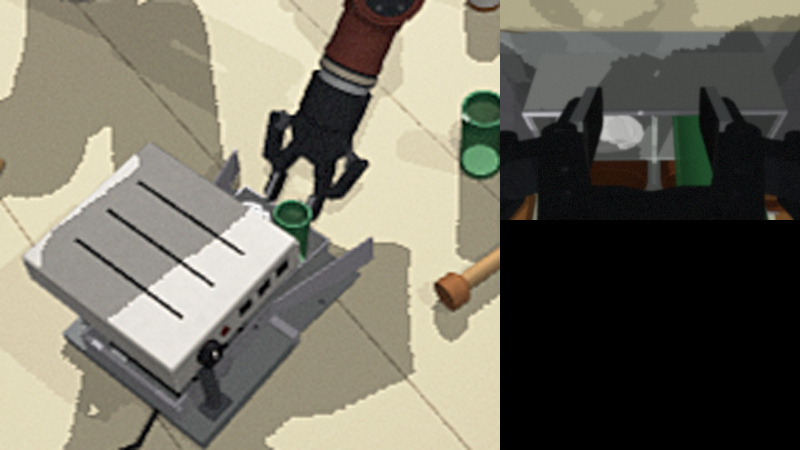

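Call:
step_arm(increments=[{"dx": -0.0005,"dy": 0.0058,"dz": -0.0056,"wx": 0,"wy": 0,"wz": 0.001},{"dx": -0.0005,"dy": 0.0058,"dz": -0.0056,"wx": 0,"wy": 0,"wz": 0.001},{"dx": -0.0005,"dy": 0.0058,"dz": -0.0056,"wx": 0,"wy": 0,"wz": 0.001}])

```text
clock: 14.05
position: [0.5842, -0.0881, 0.0409]
tool_rot: [0.909, 0.116, -0.045, -0.397]
contact_force: [-23.6, 52.3, 48.3]
grip_width: 0.0472
```

```bash
python3 look.py p6
```

```text
14.15 [-0.0943  0.0038  0.0412] q [ 0.08  0.44  1.93 -1.01  0.91  0.54] v 0.01 F [-40.3  -7.8  37.2]
roterr [ 0.0004  0.0081 -0.0067]
```

View pics/p6.png

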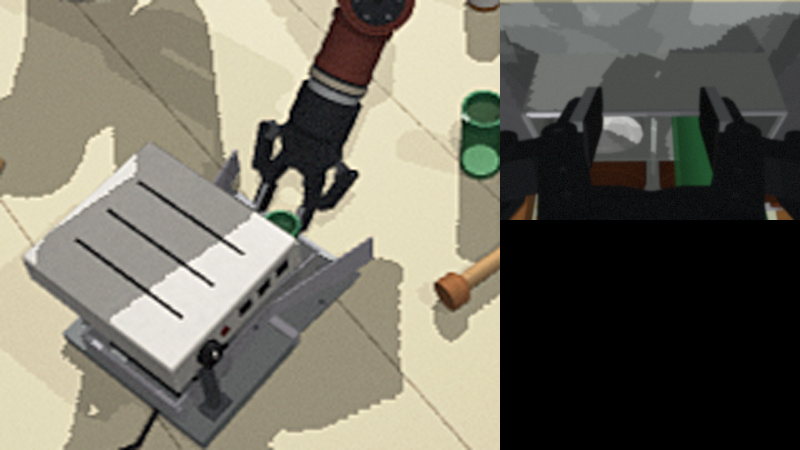

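Call:
step_arm(increments=[{"dx": 0,"dy": -0.0075,"dz": 0.008,"wx": 0,"wy": 0,"wz": 0},{"dx": 0,"dy": 0,"dz": 0,"wx": 0,"wy": 0,"wz": 0}])

```text
clock: 14.4
position: [0.5778, -0.0831, 0.0349]
tool_rot: [0.91, 0.114, -0.05, -0.396]
contact_force: [-0.6, -0.3, 0.2]
grip_width: 0.0469
```

```bash
python3 look.py p7
```

```text
14.5 [-0.1006 -0.0024  0.0336] q [ 0.09  0.45  1.94 -1.01  0.92  0.55] v 0.012 F [ 0.2 -0.4 -0.3]
roterr [0.0021 0.0002 0.0034]
```

View pics/p7c.png

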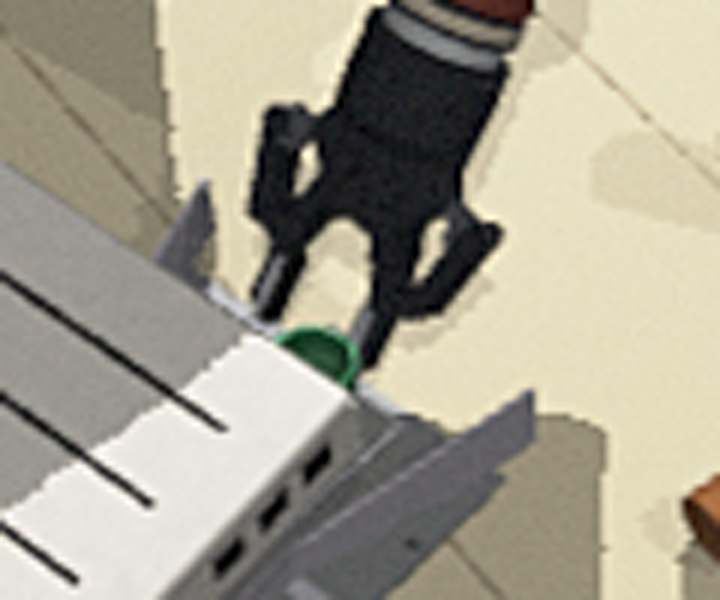

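```bash
python3 - <<'E'
import pickle
from h import *
D=pickle.load(open("last.pkl","rb"))
cv2.imwrite("pics/p7w.png",cv2.resize(D["wrist"]["pixels"][130:400,130:510],None,fx=2,fy=2,interpolation=cv2.INTER_CUBIC))
E
```

```text
(no output)
```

View pics/p7w.png

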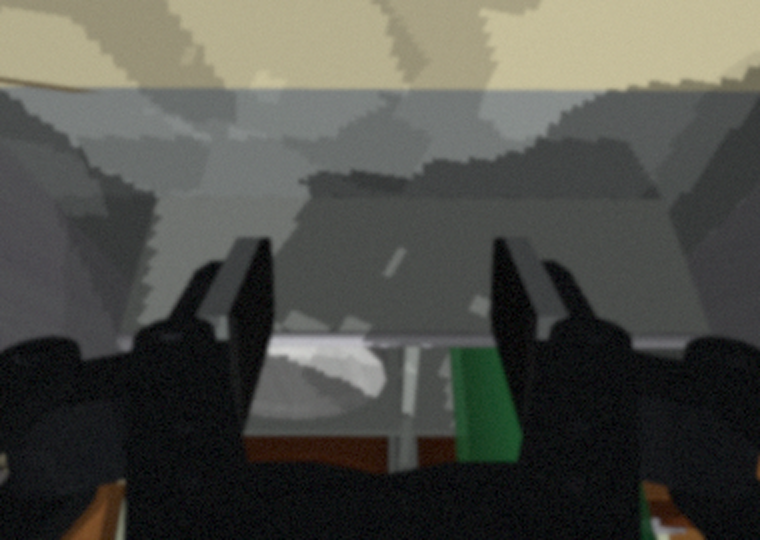

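```bash
python3 - <<'E'
import pickle
from h import *
D=pickle.load(open("last.pkl","rb"))
d=D["wrist"];k=2;o=np.array([130,130])
im=cv2.resize(d["pixels"][130:400,130:510],None,fx=2,fy=2,interpolation=cv2.INTER_CUBIC)
im=np.clip(im.astype(float)*1.4,0,255).astype(np.uint8)
def dr(pts,col):
    q=(proj(d,np.array([dry(*p) for p in pts]))-o+.5)*k;cv2.polylines(im,[q.round().astype(np.int32)],False,col,1)
r=lambda x:(x+.123)*np.tan(np.radians(12))
dr([[-.123,.108,0],[-.123,-.108,0]],(0,0,255))
for sg in (1,-1):
    f=lambda x:sg*(.068+(-.008-x)*37/139)
    dr([[-.147,f(-.147),.05],[-.05,f(-.05),.05],[-.008,f(-.008),.05]],(0,255,255))
    dr([[-.123,f(-.123),0],[-.05,f(-.05),r(-.05)],[-.02,f(-.02),r(-.02)]],(0,255,0))
xb=-.091;dx=.04*np.sin(np.radians(12));b=r(xb)
for y in (0,):
    dr([[xb,-.065+y,b],[xb-dx,-.065+y,b+.039],[xb-dx,.065+y,b+.039],[xb,.065+y,b],[xb,-.065+y,b]],(255,0,255))
cv2.imwrite("pics/p7o.png",im)
E
```

```text
(no output)
```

View pics/p7o.png

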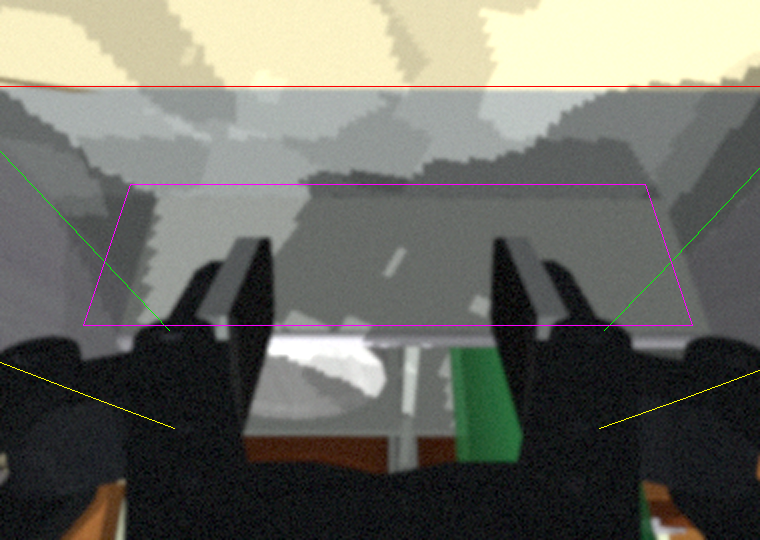

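```bash
python3 - <<'E'
import pickle
from h import *
D=pickle.load(open("last.pkl","rb"))
d=D["wrist"];im=d["pixels"][150:330,40:600]
im=cv2.resize(im,None,fx=1.42,fy=2.2,interpolation=cv2.INTER_CUBIC)
l=cv2.cvtColor(im,cv2.COLOR_BGR2LAB);l[...,0]=cv2.createCLAHE(4,(4,4)).apply(l[...,0]);im=cv2.cvtColor(l,cv2.COLOR_LAB2BGR)
cv2.imwrite("pics/p7e.png",im)
t=optics=None
E
python3 - <<'E'
from cell import optics
from h import *
d=optics.snapshot("top");b=(330,110,110,120)
cv2.imwrite("pics/t7.png",cv2.resize(d["pixels"][110:230,320:440],None,fx=5,fy=5,interpolation=cv2.INTER_CUBIC))
E
```

```text
(no output)
```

View pics/p7e.png

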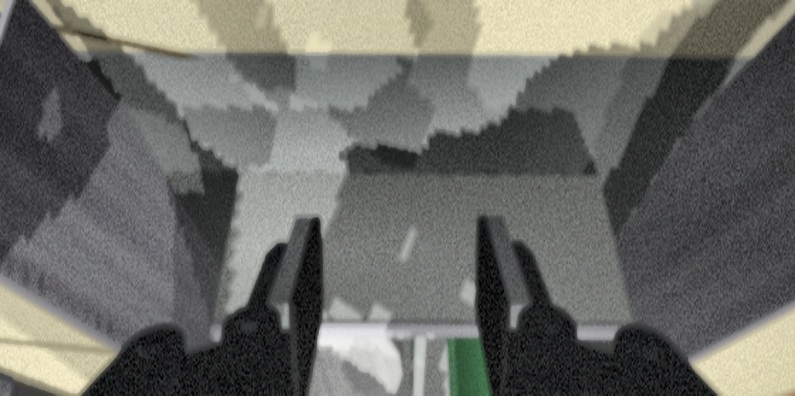

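View pics/t7.png

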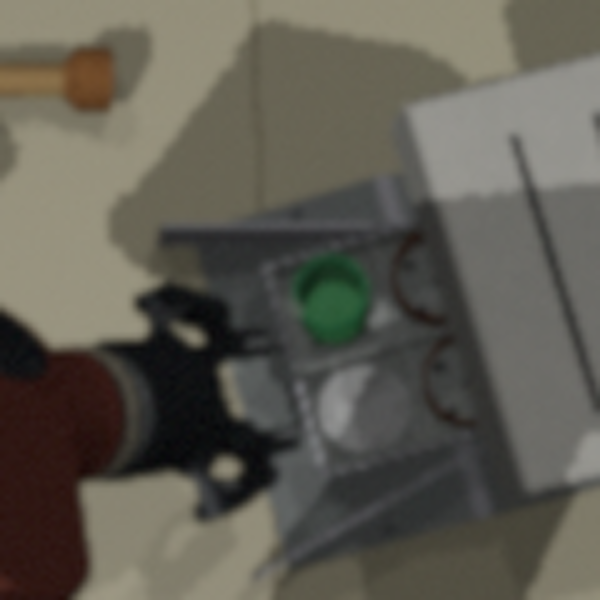

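```bash
python3 - <<'E'
from cell import optics
from h import *
d=optics.snapshot("top");import pickle;pickle.dump(d,open("t7.pkl","wb"))
f=lambda U:(np.array(U)+.5)/5-.5+np.array([320,110])
for n,U,z in (("backL",(264,267),.046),("backR",(321,470),.046),("gL tip",(160,234),.05),("gR tip",(260,578),.05),("gL kink",(398,228),.05),("gR kink",(462,463),.05)):
    print(n,ind(atz(d,*f(U),z)))
im=cv2.resize(d["pixels"][110:230,320:440],None,fx=6,fy=6,interpolation=cv2.INTER_CUBIC)
l=cv2.cvtColor(im,cv2.COLOR_BGR2LAB);l[...,0]=cv2.createCLAHE(3,(3,3)).apply(l[...,0]);im=cv2.cvtColor(l,cv2.COLOR_LAB2BGR)
cv2.imwrite("pics/t7e.png",im[:600])
E
```

```text
backL [-0.0925  0.0676  0.046 ]
backR [-0.095  -0.0573  0.046 ]
gL tip [-0.1468  0.1025  0.05  ]
gR tip [-0.1479 -0.1083  0.05  ]
gL kink [-0.0103  0.0681  0.05  ]
gR kink [-0.0157 -0.0756  0.05  ]
```

View pics/t7e.png

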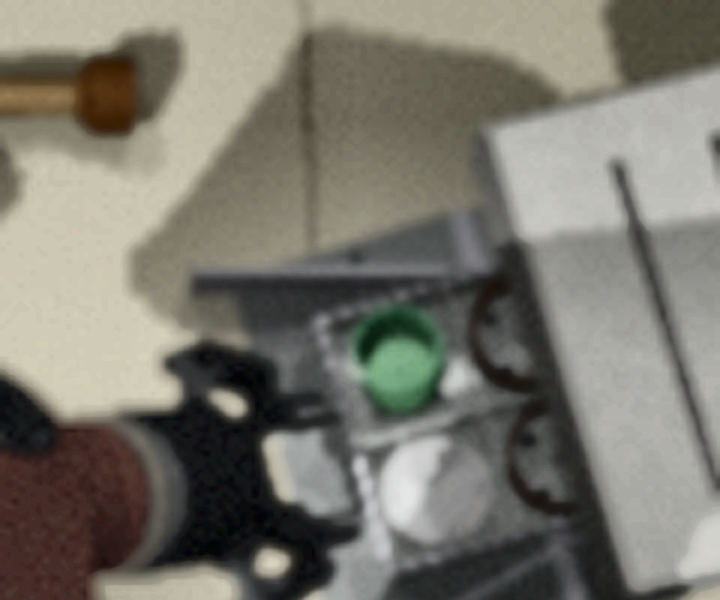

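Call:
step_arm(increments=[{"dx": 0.005,"dy": -0.0015,"dz": -0.0014,"wx": 0,"wy": 0,"wz": 0},{"dx": 0,"dy": 0.0044,"dz": -0.0047,"wx": 0,"wy": 0,"wz": 0},{"dx": -0.0025,"dy": 0.0031,"dz": -0.0053,"wx": 0,"wy": 0,"wz": 0},{"dx": -0.0025,"dy": 0.0031,"dz": -0.0053,"wx": 0,"wy": 0,"wz": 0}])

```text
clock: 15.1
position: [0.5833, -0.0995, 0.0384]
tool_rot: [0.909, 0.116, -0.049, -0.398]
contact_force: [-0.5, 8.9, 3.2]
grip_width: 0.0473
```

```bash
cat >> look.py <<'E'
t=optics.snapshot("top");pickle.dump(t,open("t.pkl","wb"))
im=cv2.resize(t["pixels"][110:230,320:440],None,fx=5,fy=5,interpolation=cv2.INTER_CUBIC)
l=cv2.cvtColor(im,cv2.COLOR_BGR2LAB);l[...,0]=cv2.createCLAHE(3,(3,3)).apply(l[...,0]);im=cv2.cvtColor(l,cv2.COLOR_LAB2BGR)
cv2.imwrite(f"pics/{n}t.png",im)
E
python3 look.py p8
```

```text
15.2 [-0.0828 -0.0007  0.0389] q [ 0.06  0.44  1.94 -1.01  0.9   0.52] v 0.03 F [0.4 0.9 0.6]
roterr [ 0.0032  0.0014 -0.0002]
```

View pics/p8t.png

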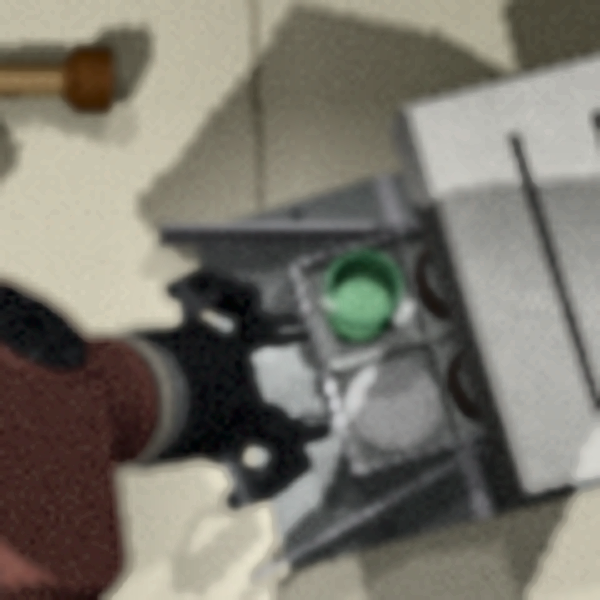

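Call:
step_arm(increments=[{"dx": -0.001,"dy": 0.0031,"dz": -0.0053,"wx": 0.001,"wy": 0,"wz": 0},{"dx": -0.001,"dy": 0.0031,"dz": -0.0053,"wx": 0.001,"wy": 0,"wz": 0},{"dx": -0.001,"dy": 0.0041,"dz": -0.0044,"wx": 0,"wy": 0,"wz": 0}])

```text
clock: 15.62
position: [0.5831, -0.1195, 0.0406]
tool_rot: [0.909, 0.113, -0.05, -0.398]
contact_force: [0.7, 3.1, -2.2]
grip_width: 0.047
```

```bash
python3 look.py p9
```

```text
15.725 [-0.0641 -0.0057  0.0408] q [ 0.02  0.43  1.94 -1.02  0.89  0.5 ] v 0.016 F [-1.1 -0.5 -0.1]
roterr [0.0047 0.001  0.0037]
```

View pics/p9.png

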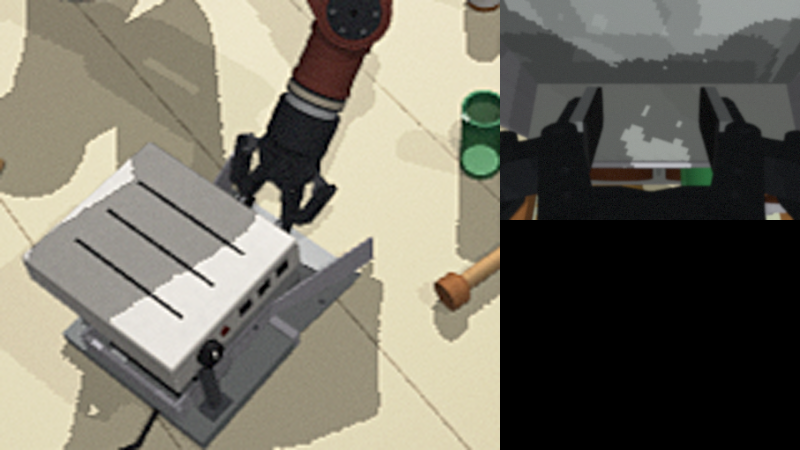

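View pics/p9t.png

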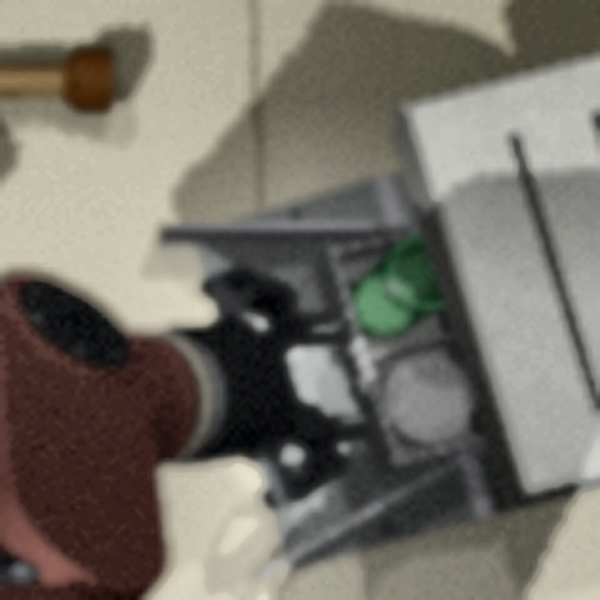

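Call:
step_arm(increments=[{"dx": 0.0005,"dy": 0.0033,"dz": -0.0065,"wx": -0.002,"wy": 0,"wz": -0.002},{"dx": 0.0005,"dy": 0.0048,"dz": -0.0051,"wx": -0.002,"wy": 0,"wz": -0.002},{"dx": 0.0005,"dy": 0.0048,"dz": -0.0051,"wx": 0,"wy": 0,"wz": 0},{"dx": 0,"dy": 0.0048,"dz": -0.0051,"wx": 0,"wy": 0,"wz": 0}])

```text
clock: 16.27
position: [0.5913, -0.1466, 0.0425]
tool_rot: [0.91, 0.115, -0.049, -0.396]
contact_force: [-1.1, 3.5, -2.3]
grip_width: 0.0469
```

```bash
python3 look.py p10
```

```text
16.375 [-0.0356 -0.0036  0.0433] q [-0.03  0.43  1.93 -1.05  0.86  0.47] v 0.009 F [ 0.1 -0.2 -0.2]
roterr [-0.0005  0.0011 -0.0009]
```

View pics/p10.png

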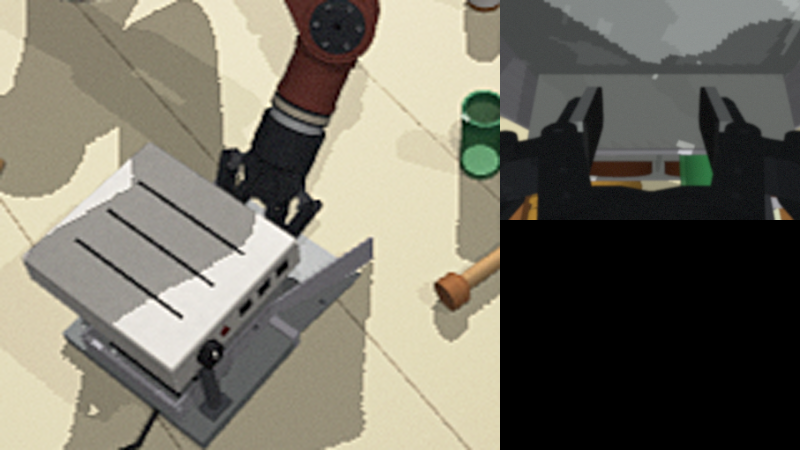

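View pics/p10t.png

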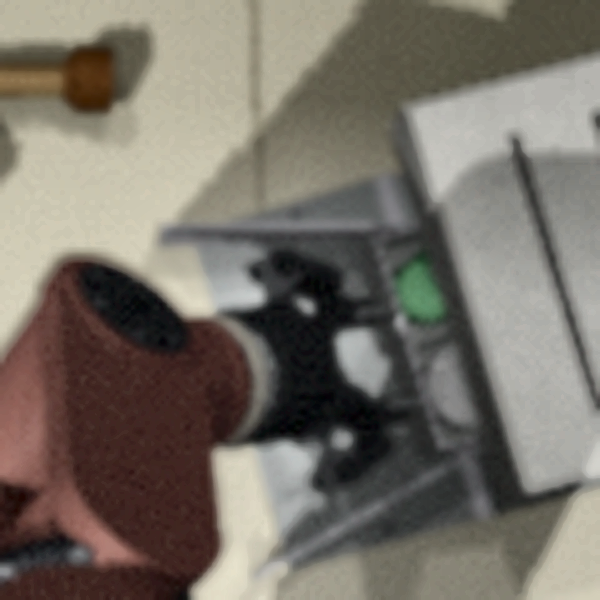

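Call:
step_arm(increments=[{"dx": 0,"dy": 0.0055,"dz": -0.0044,"wx": 0,"wy": 0,"wz": 0},{"dx": 0,"dy": 0.0055,"dz": -0.0044,"wx": 0,"wy": 0,"wz": 0},{"dx": 0,"dy": 0.0055,"dz": -0.0044,"wx": 0,"wy": 0,"wz": 0},{"dx": 0,"dy": 0.0055,"dz": -0.0044,"wx": 0,"wy": 0,"wz": 0}])

```text
clock: 16.92
position: [0.6003, -0.1729, 0.0407]
tool_rot: [0.91, 0.117, -0.048, -0.395]
contact_force: [-2.3, 7.5, 6.1]
grip_width: 0.047
```

```bash
python3 look.py p11
```

```text
17.025 [-0.0081 -0.0022  0.0403] q [-0.08  0.45  1.92 -1.07  0.83  0.46] v 0.011 F [ 0.2 -0.1 -0.8]
roterr [-0.001   0.0018 -0.0036]
```

View pics/p11.png

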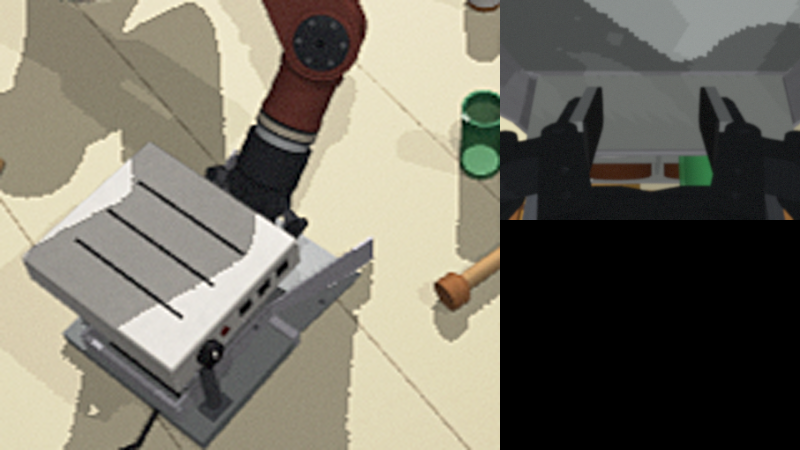

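View pics/p11t.png

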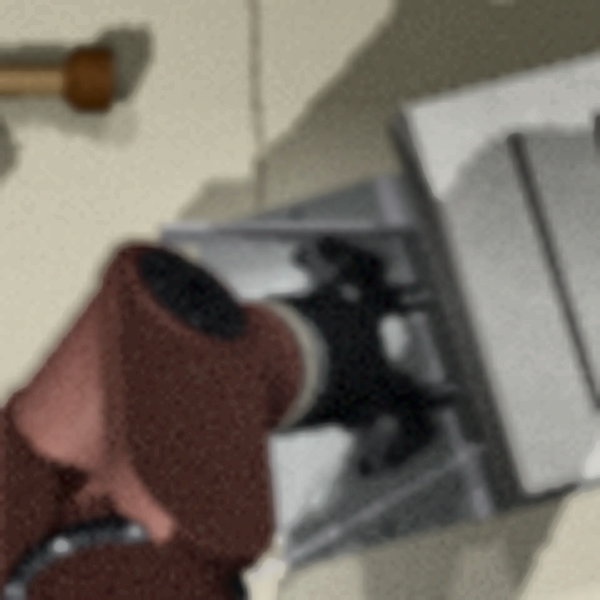

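Call:
step_arm(increments=[{"dx": 0,"dy": 0.0044,"dz": -0.0028,"wx": 0,"wy": 0,"wz": 0},{"dx": 0,"dy": 0.0044,"dz": -0.0028,"wx": 0,"wy": 0,"wz": 0},{"dx": 0,"dy": 0,"dz": 0,"wx": 0,"wy": 0,"wz": 0}])

```text
clock: 17.45
position: [0.6013, -0.1828, 0.0361]
tool_rot: [0.91, 0.116, -0.049, -0.396]
contact_force: [-0.3, 3.0, 1.2]
grip_width: 0.0471
```

```bash
python3 look.py p12;  python3 - <<'E'
import pickle
from h import *
D=pickle.load(open("last.pkl","rb"))
im=cv2.resize(D["wrist"]["pixels"][130:330,130:510],None,fx=2,fy=2,interpolation=cv2.INTER_CUBIC)
l=cv2.cvtColor(im,cv2.COLOR_BGR2LAB);l[...,0]=cv2.createCLAHE(3,(4,4)).apply(l[...,0]);im=cv2.cvtColor(l,cv2.COLOR_LAB2BGR)
cv2.imwrite("pics/p12w.png",im)
E
```

```text
17.55 [ 0.0011 -0.0031  0.0362] q [-0.1   0.46  1.91 -1.08  0.81  0.45] v 0.001 F [-3.1  0.8  1.1]
roterr [ 0.0009  0.0005 -0.0026]
```

View pics/p12w.png

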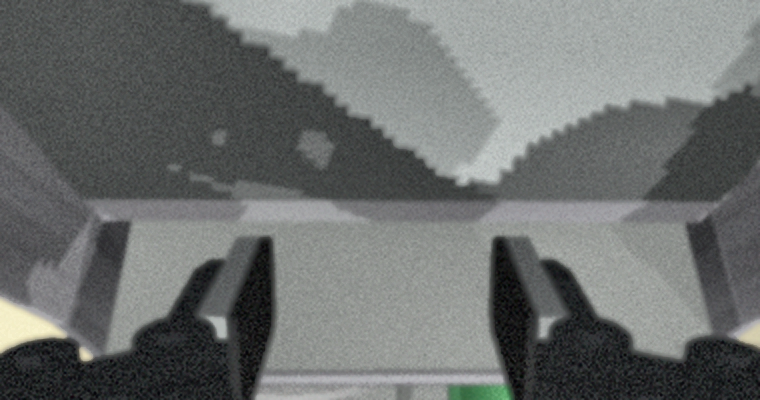

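View pics/p12t.png

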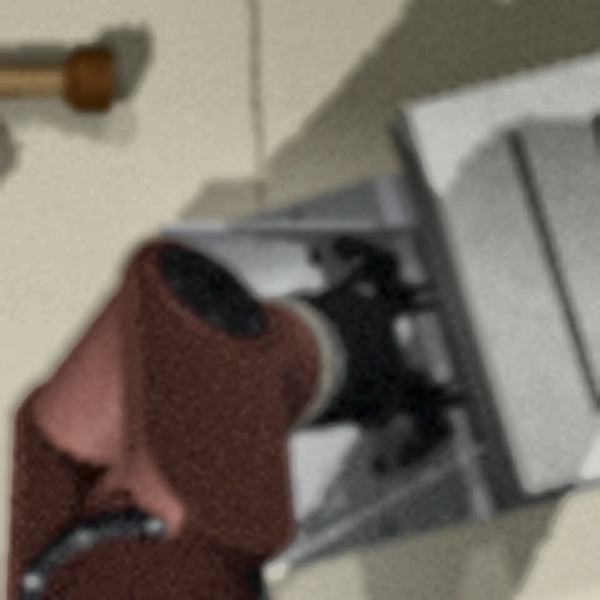

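```bash
python3 - <<'E'
import pickle
from h import *
D=pickle.load(open("last.pkl","rb"));d=D["wrist"]
P=lambda p:((proj(d,dry(*p))[0]-[130,130]+.5)*2).round(0)
print("lip inner",P((0,0,.024)),"lip outer",P((-.01,0,.024)))
for xb in (0,.002,.004,.006):
    print(xb,"drop bottom",P((xb,0,.018)),"drop rim",P((xb,0,.058)),"up bottom",P((xb,0,.024)),"up rim",P((xb,0,.064)))
E
```

```text
lip inner [392. 219.] lip outer [393. 198.]
0 drop bottom [392. 196.] drop rim [394. 370.] up bottom [392. 219.] up rim [394. 401.]
0.002 drop bottom [392. 200.] drop rim [394. 373.] up bottom [392. 223.] up rim [394. 403.]
0.004 drop bottom [392. 204.] drop rim [394. 375.] up bottom [392. 227.] up rim [394. 405.]
0.006 drop bottom [392. 207.] drop rim [394. 377.] up bottom [392. 230.] up rim [394. 407.]
```

Call:
step_arm(increments=[{"dx": 0,"dy": -0.0068,"dz": 0.0073,"wx": 0,"wy": 0,"wz": 0},{"dx": 0,"dy": -0.0136,"dz": 0.0146,"wx": 0,"wy": 0,"wz": 0},{"dx": 0,"dy": -0.03,"dz": 0.015,"wx": 0,"wy": 0,"wz": 0},{"dx": 0,"dy": -0.04,"dz": 0.01,"wx": 0,"wy": 0,"wz": 0},{"dx": 0,"dy": -0.04,"dz": 0.01,"wx": 0,"wy": 0,"wz": 0}])

```text
clock: 18.23
position: [0.5668, -0.0548, 0.0927]
tool_rot: [0.91, 0.115, -0.05, -0.396]
contact_force: [0.6, 0.9, 0.2]
grip_width: 0.0471
```

Call:
step_arm(increments=[{"dx": 0,"dy": -0.03,"dz": 0.01,"wx": 0,"wy": 0,"wz": 0},{"dx": 0,"dy": -0.02,"dz": 0,"wx": 0,"wy": 0,"wz": 0},{"dx": 0,"dy": 0,"dz": 0,"wx": 0,"wy": 0,"wz": 0},{"dx": 0,"dy": 0,"dz": 0,"wx": 0,"wy": 0,"wz": 0}])

```text
clock: 18.73
position: [0.5575, -0.017, 0.122]
tool_rot: [0.91, 0.115, -0.05, -0.396]
contact_force: [-0.8, 0.6, -0.6]
grip_width: 0.0469
```

```bash
python3 look.py p13;  python3 - <<'E'
import pickle
from h import *
D=pickle.load(open("last.pkl","rb"))
im=cv2.resize(D["wrist"]["pixels"][60:400,120:520],None,fx=1.76,fy=1.76,interpolation=cv2.INTER_CUBIC)
cv2.imwrite("pics/p13w.png",im); cv2.imwrite("pics/p13s.png",D["scene"]["pixels"])
E
```

```text
18.825 [-0.17   -0.0047  0.1216] q [ 0.22  0.28  1.94 -0.87  1.09  0.46] v 0.002 F [-0.   0.1 -0.9]
roterr [0.0009 0.0004 0.0007]
```

View pics/p13w.png

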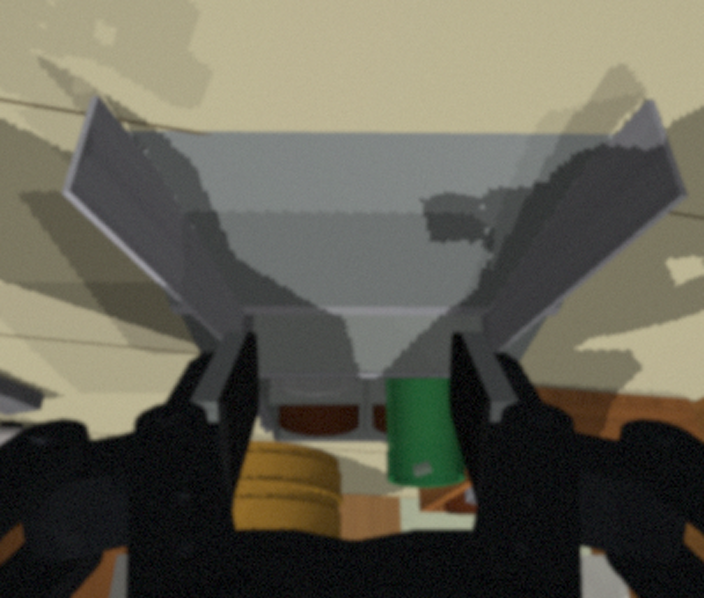

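View pics/p13s.png

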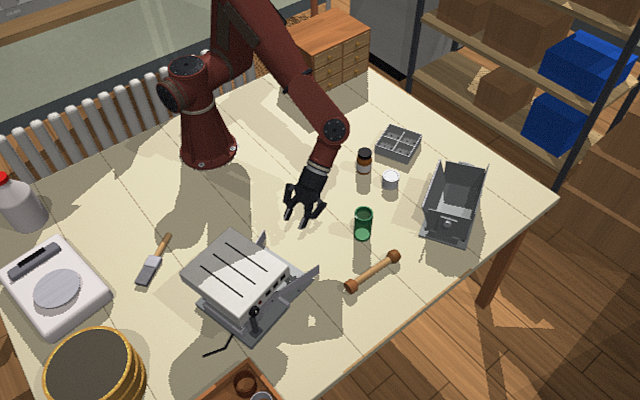

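View pics/p13t.png

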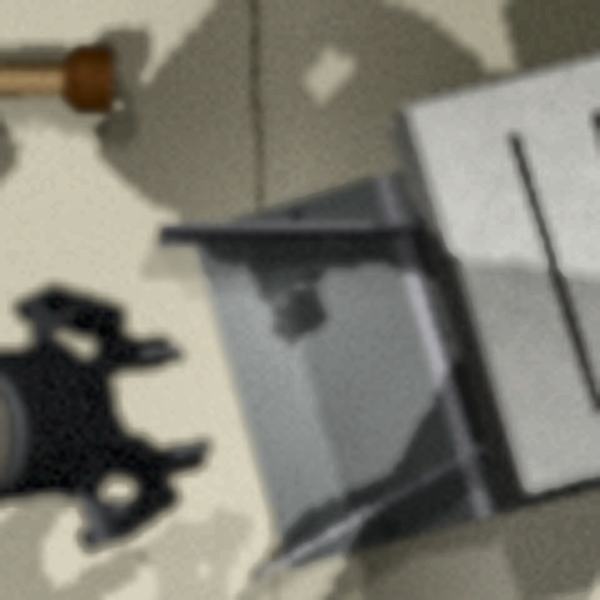

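```bash
python3 - <<'E'
import pickle
from h import *
D=pickle.load(open("last.pkl","rb"));d=D["wrist"];k=3;o=np.array([240,210])
im=cv2.resize(d["pixels"][210:345,240:400],None,fx=4.8,fy=4.4,interpolation=cv2.INTER_CUBIC)
l=cv2.cvtColor(im,cv2.COLOR_BGR2LAB);l[...,0]=cv2.createCLAHE(2,(3,3)).apply(l[...,0]);im=cv2.cvtColor(l,cv2.COLOR_LAB2BGR)
def dr(pts,col):
    q=(proj(d,np.array([dry(*p) for p in pts]))-o+.5)*[4.8,4.4];cv2.polylines(im,[q.round().astype(np.int32)],False,col,1)
xb=.003;y0=-.004
dr([[0,-.07,.024],[0,.07,.024]],(0,0,255))
dr([[xb,-.065+y0,.058],[xb,.065+y0,.058],[xb+.13,.065+y0,.058],[xb+.13,-.065+y0,.058],[xb,-.065+y0,.058]],(255,0,255))
dr([[xb,-.065+y0,.064],[xb,.065+y0,.064]],(0,255,255))
cv2.imwrite("pics/p13o.png",im[:600])
E
```

```text
(no output)
```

View pics/p13o.png

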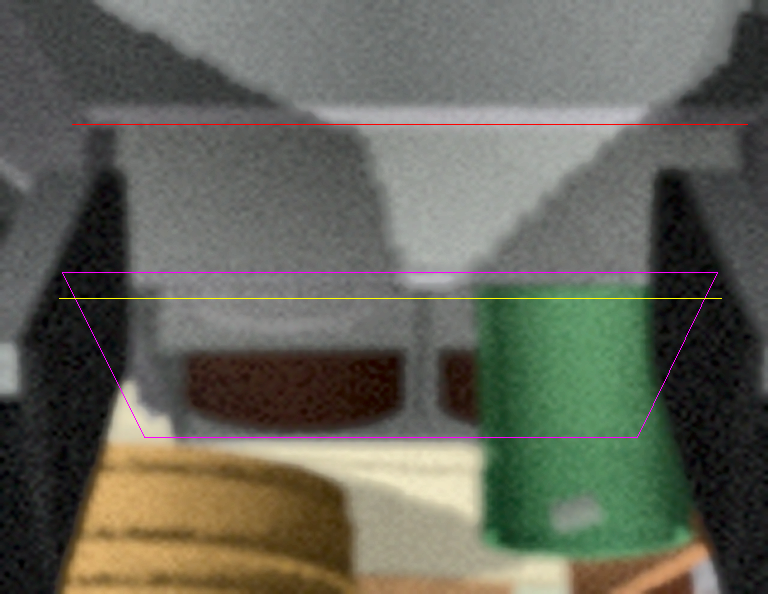

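```bash
python3 - <<'E'
from cell import ctrl
print(ctrl.finish_job())
E
```

```text
the job is handed in; nothing more can be done
None
```

The job is done and handed in at about 19 s of the 61 s. The green bottle is in the empty compartment and the loaded tray lies behind the lip under the hood.

**Bottle:** Both green bottles have a chip, so I picked the one that measured 42 × 85 mm, and the jaws closed on it at 42 mm. I lowered it until it touched the tray floor (about 5 N), then let go.

**Pushing the tray:** I pushed with the gripper leaning back 43° and the fingers part open.
- I stopped twice to back off and line the fingers up again. The first time they had drifted off-centre.
- The second time the tray pressed against the left guide on the ramp and the force rose to about 75 N, still under the 120 N wrist limit. After that it went up with under 10 N.

**Last checks:** With the arm clear and reading almost no force, the wrist picture fits the tray down on the deck. Its back rim is about where a dropped tray's would be and clearly not where an undropped one would be. The bottle is upright, a ring and the tin were seen standing, and the jar, large tin, dowel and other bottle look unmoved in the scene view.

**Not confirmed:** The second ring is mostly hidden by the bottle and hood in that last view. I have no direct measure of the gap to the hood, which I estimated at 8 mm or more at the closest point. There was no unexpected force there.

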